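# Seat a stage insert and tighten its wing-nut clamp between two posts

### The job

Slide the loose stage insert gently all the way home against the end stop of the microscope stage fixture, then tighten the wing nut clockwise, in short arcs between the two upright posts, until you feel the foot bite on the insert, and on by about an eighth of a turn so that the insert is held firmly but not overtightened. Do not press against the posts, leave the other things on the bench alone, and let go at the end.

Things in the scene. Friction and masses are not known exactly. Their poses are not given: they have to be found in the camera images.
- fixture: Black base plate 190 x 190 x 20 mm (x -75 to +115, y +-95 mm), with guides at y +-48 mm, 8 mm high, and an aluminium cross bar at x = 0 (30 mm along x, 156 along y, z 52 to 66) over the insert. Origin: on the bench, on the wing nut's axis; x points to the end stop (away from the robot), z up.
- posts: Two round steel posts, 16 mm thick, at fixture x = 0, y = +-78 mm, 200 mm high over the bench, well above the nut. Origin: nut axis, z = 20 mm. A gripper body 190 x 75 mm fits between them only with its finger line within about 50 degrees of the fixture's x axis. Do not press on them (8 N at most).
- stop: Aluminium end stop, 80 mm wide, 22 mm high. Origin: lower middle of its near face, at fixture x = +85, z = 20 mm. Push the insert on it with about 10 N, never over 30 N.
- insert: Loose aluminium plate 140 x 90 x 12 mm, 0.3 to 0.5 kg, on the base plate under the bar, free to slide along x, 3 mm play to each guide. Origin: underside; plate from x = -55 to +85. Home when its origin lies on the nut's axis; starts 6 to 16 mm short (-x). Shallow clear dish on it at x = +56.
- tab (a point): Middle of the near (-x) face of the insert's upright push tab, 50 mm above the bench. The tab is 10 mm thick along x, 40 mm wide, and stands from the insert's top to 62 mm above the bench, at the insert's near end.
- wingnut: Steel wing nut on the bar. Origin: its axis, 66 mm over the bench; x along the wings: 8 mm thick, 44 mm tip to tip, flat tips, 4 to 36 mm over the origin; hub radius 10, 6 high. Turns in place; clockwise from above tightens; drag 0.20 N m, stays put. Starts within 0.25 rad of fixture y.
- grip (a point): Grip point on the nut's axis, 93 mm above the bench. The wings can be pinched here across their flat faces (8 mm) or by both tips (44 mm): two grasps a quarter turn apart, so one of them always fits between the posts. Felt right after equal small clockwise steps, the torque about the axis shifts by 0.14 N m per rad past the bite; its level at rest varies, as the drag may act either way.
- spindle: 7 mm thread, driven down 15 mm a turn by the nut, with a sprung rubber foot, 20 mm wide, whose length is hidden: it bites after 0.6 to 2.9 rad of turning. Then its force grows 60 N and the nut's resistance 0.14 N m per rad. Hold 30 to 70 N (best 0.8 rad past the bite); over 75 N is too tight. Origin: on the axis, 50 mm up.
- bottle: Amber bottle 44 mm across, 85 mm high, beside the fixture; leave alone. Origin: centre of its underside.
- slidebox: Grey and white slide box 86 x 46 x 31 mm beside the fixture; leave alone. Origin: centre of its underside.
- dish: Clear closed dish 60 mm across, 16 mm high, beside the fixture; leave alone. Origin: centre of its underside.

How it is judged:
By the outcome, as a careful person would: the job done as asked, in the order asked, and still so for the second after the job is handed in, with the robot touching nothing.
It also fails if it takes over 72 s, if anything falls off the work surface, if the arm or the gripper's body presses on something with over 40 N, if the wrist force passes 120 N, or if a joint passes its speed limit or range.

### The arm

A 6-joint arm with a two-finger parallel gripper is mounted at the origin on the work surface. World frame = base frame: x ahead of the robot, y to its left, z up, the work surface at z = 0. Lengths are in m, angles in rad, forces in N, time in s.
With the tool pointing down it reaches from about 0.4 to 0.825 m from the base axis. Payload 7 kg.
Tool frame: the origin (TCP) lies at the centre of the arm's flange, where the gripper is bolted on; the fingertips stand 178 mm ahead of it and the grasp point (between the pads) lies 159 mm ahead of it; x points along the fingers, z is the direction in which the jaws open and shut, and the axes are right-handed (so a half turn about x gives the same grasp; the last joint's range is limited). The gripper opens to 88 mm and grips with 3 to 60 N. Pads are 19 mm wide; open, the fingers measure 130 mm over their backs; the gripper's body (78 mm by 193 mm) begins 47 mm behind the grasp point.
Start: joints at [1.559, 0.359, 0.012, 0, -1.224, -0.288], TCP at [0.199, 0.645, 0.405] pointing down, gripper open.
Joint ranges: [-3.07, 3.07], [-1.43, 2.12], [-1.02, 1.25], [-3.03, 1.67], [-3.05, -0], [-3.03, 3.03]. Speed limits (rad/s): [2.39, 2.39, 3.01, 3.14, 3.14, 3.14].

### API

Orientations are given as [roll, pitch, yaw] about the fixed x, y, z axes, in that order (R = Rz(yaw) Ry(pitch) Rx(roll)).
In Python, from station import telemetry, optics, job_done, finder gives the robot as it stands.
- The arm moves only by the tool play_rows, never from a script. Its argument "steps" is a list of rows, each an object of numbers: "gripper": the opening, from 0 (shut) to 1 (fully open); "tx", "ty", "tz": the shift along the tool's x, y, z in units of 25 mm (1.0 is 25 mm); "ax", "ay", "az": the turn, a rotation vector about the tool's x, y, z in units of 6 degrees (1.0 is 6 degrees). In form: [{"gripper": .., "tx": .., "ty": .., "tz": .., "ax": .., "ay": .., "az": ..}, ...]. A call has 1 to 20 rows; each row shifts and turns the commanded pose from where the row before left it, along the tool's axes as they then stand; what a row does not reach is not made up. A row lasts 1/12 s, in which the tool goes at most 41.7 mm and 7.16 degrees, less where a joint would pass 70% of its speed; a pose out of reach is approached as far as the arm can. A call is refused whole if a number of a shift passes 1 or a number of a turn 1, either way. A call with a gripper value outside its range is refused whole. The fingers move at their own pace and stop on an object; "newtons" is the grip in N (left out, the last holds). Time passes only in rows, so rows that do not move let the fingers close. It gives the time, the measured TCP pose, the force and the opening at its end, in the units of the state.
- telemetry.get_state(): the state, without advancing time (a new reading comes with each control period).
- optics.grab_frame(name): name is "side" or "top" or "wrist"; returns the picture (400x640x3 uint8, red, green, blue); there is no depth.
- optics.calibration(name): a dict with "fx", "fy", "cx", "cy" (pixels), "T" (4x4, takes a point from camera to world coordinates); the wrist camera has in their place "mount" (4x4, takes a point from camera to tool coordinates, whose origin is the TCP and whose axes are the tool frame's). Camera axes: x right, y down, z forward; pixel columns grow to the right and rows downward; lengths in m; the calibration is good to about 2 mm. A picture is of the moment at which its call begins: read the wrist's pose just before it. calibration takes no time and is no camera call.
- job_done(): hands the job in, once; it reports no verdict.
Trained networks look in the newest picture that a camera, given by its name, has taken for a name from the list of things; names that differ only in an ending like _2 or _b are one class to them, and where a whole thing is asked for, a point or a joint stands for the part that bears it (a point fixed in the world has none). Each returns a list of dicts, best first, with "confidence" (0 to 1); they miss things now and then, are a little off and sometimes report something else, mostly with a low value. They report only what shows in the picture. A call takes as long as a camera call.
- finder.look_for(query, camera): "extent" ([left, top, right, bottom] in pixels, round what is visible of it).
- finder.silhouettes(query, camera): "pixels" (400x640 bool, what is visible of it) and "extent" ([left, top, right, bottom] in pixels, round what is visible of it).
- finder.pinpoint(query, camera): "location" ([row, column] in pixels: a listed point, or the origin of a listed thing).
The state is a dict: "t": time; "q": joint angles; "qd": joint speeds; "joint_efforts": joint torques, N m; "eef_pos": TCP position; "ee_rot": TCP orientation; "force": force on the tool from outside, world axes, zero at the start; "moment": the same for the moment, N m; "width": finger opening in m.
Only numpy, scipy, OpenCV 4.12 (cv2) and the standard library are available. Lean on these libraries where they do the work, as an engineer would, in place of code of your own. Each camera call takes 0.05 s, during which the arm holds its last target.

## Working session

There is one attempt and no reset: what is moved stays moved. The work goes in short steps, Python scripts to look and compute and a tool call to move; the robot and the scene stay as the last step left them, time stands still between calls to the robot, and variables do not carry over. Pictures are saved under pics/ and viewed, and the job is handed in when it is done.

Besides the shell and the picture viewer there is one more tool, called after ">>>" by a JSON object that holds its "api" and its "payload". play_rows: Moves the arm, as the interface text tells. Its arguments: {"type":"object","properties":{"steps":{"type":"array"},"newtons":{"type":"number"}},"required":["steps"]}

```bash
ls; mkdir -p pics
python3 - <<'E'
from station import telemetry, optics, finder
import cv2, numpy as np
s=telemetry.get_state(); print(s)
for c in ["top","side","wrist"]:
    im=optics.grab_frame(c); cv2.imwrite(f"pics/{c}0.png",im[:,:,::-1])
    k=optics.calibration(c); print(c,{a:np.round(b,4).tolist() for a,b in k.items()})
E
```

```text
pics
{'t': 0.0, 'q': array([ 1.55911228e+00,  3.59387688e-01,  1.10596043e-02, -3.61654640e-04,
       -1.22409434e+00, -2.88076186e-01]), 'qd': array([-1.07168829e-03, -9.37632014e-04,  5.05255842e-05, -8.85955392e-04,
       -1.25256261e-03, -6.43405205e-04]), 'joint_efforts': array([-2.77938725e-04, -5.82710409e+01,  2.93062234e+01,  6.99726954e+00,
        6.94929447e-03, -1.57199293e-04]), 'eef_pos': array([0.19927822, 0.64470864, 0.40372017]), 'ee_rot': array([ 0.08199652,  1.56913506, -1.78868321]), 'force': array([-0.58340397,  0.68346619,  1.12916742]), 'moment': array([-0.02141571,  0.01221458,  0.0096559 ]), 'width': 0.08760158034961946}
top {'fx': 474.9325, 'fy': 474.9325, 'cx': 309.8965, 'cy': 200.478, 'T': [[0.0147, -0.9869, 0.161, 0.4957], [-0.9997, -0.0173, -0.0145, 0.0374], [0.0171, -0.1607, -0.9869, 0.8583], [0.0, 0.0, 0.0, 1.0]]}
side {'fx': 378.6006, 'fy': 378.6006, 'cx': 311.3404, 'cy': 199.2241, 'T': [[-0.8465, -0.3045, 0.4367, 0.2586], [-0.532, 0.4524, -0.7157, 0.613], [0.0204, -0.8382, -0.545, 0.511], [0.0, 0.0, 0.0, 1.0]]}
wrist {'fx': 329.574, 'fy': 329.574, 'cx': 315.7227, 'cy': 199.1748, 'mount': [[-0.0004, -0.2838, 0.9589, 0.02], [-0.0003, -0.9589, -0.2838, 0.0775], [1.0, -0.0004, 0.0003, 0.0005], [0.0, 0.0, 0.0, 1.0]]}
```

View pics/top0.png

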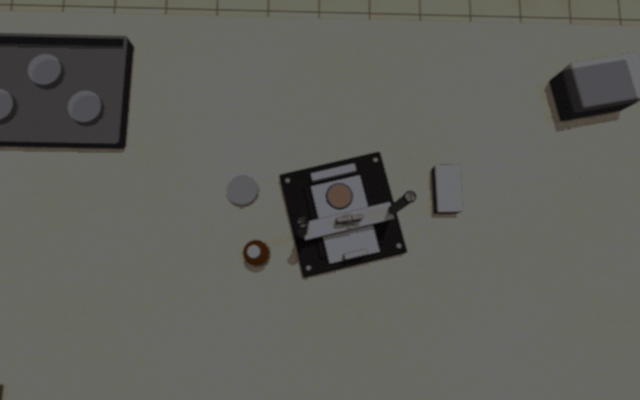

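View pics/side0.png

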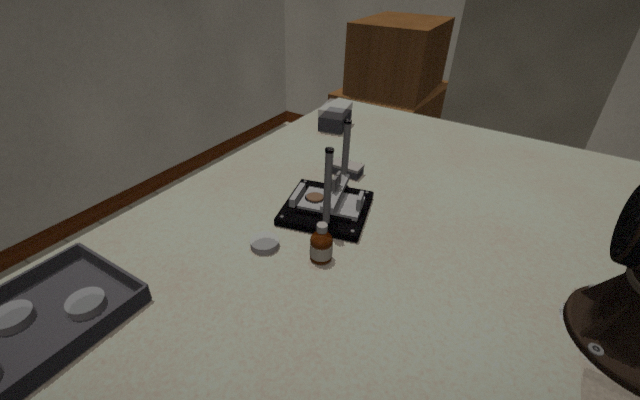

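```bash
cat > h.py <<'E'
from station import telemetry, optics, finder
import cv2, numpy as np
from scipy.spatial.transform import Rotation as Ro
def camT(c,s=None):
    k=optics.calibration(c)
    if c!="wrist": return k,np.array(k["T"])
    s=s or telemetry.get_state()
    T=np.eye(4);T[:3,:3]=Ro.from_euler('xyz',s['ee_rot']).as_matrix();T[:3,3]=s['eef_pos']
    return k,T@np.array(k["mount"])
def back(c,row,col,z,s=None):
    k,T=camT(c,s)
    d=T[:3,:3]@np.array([(col-k['cx'])/k['fx'],(row-k['cy'])/k['fy'],1.])
    o=T[:3,3]; return o+d*(z-o[2])/d[2]
def proj(c,P,s=None):
    k,T=camT(c,s); p=np.linalg.inv(T)@np.append(P,1.)
    return p[1]/p[2]*k['fy']+k['cy'],p[0]/p[2]*k['fx']+k['cx']
E
python3 - <<'E'
from h import *
Z=dict(fixture=0,posts=.02,stop=.02,insert=.02,tab=.05,wingnut=.066,grip=.093,bottle=0,slidebox=0,dish=0)
for c in ["top","side"]:
  for n,z in Z.items():
    r=finder.pinpoint(n,c)
    for d in r[:2]: print(c,n,round(d['confidence'],2),np.round(d['location'],1),np.round(back(c,*d['location'],z),4))
E
```

```text
top fixture 0.72 [227.3 347.3] [ 0.5875 -0.0439  0.    ]
top posts 0.23 [223.5 345.6] [ 0.5921 -0.039   0.02  ]
top stop 0.78 [178.8 332.1] [ 0.6727 -0.0144  0.02  ]
top insert 0.88 [226.1 348.3] [ 0.5875 -0.0438  0.02  ]
top tab 0.56 [257.4 356.1] [ 0.5312 -0.0542  0.05  ]
top wingnut 0.73 [217.7 348.4] [ 0.5967 -0.0395  0.066 ]
top wingnut 0.24 [227.1 349.6] [ 0.5808 -0.0415  0.066 ]
top grip 0.52 [220.9 346.9] [ 0.5879 -0.0344  0.093 ]
top bottle 0.66 [253.4 256.1] [0.5377 0.1199 0.    ]
top slidebox 0.94 [188.5 442.5] [ 0.6624 -0.2199  0.    ]
top dish 0.93 [190.6 242.6] [0.6518 0.1484 0.    ]
side fixture 0.94 [210.6 331.4] [ 0.6022 -0.0428  0.    ]
side posts 0.73 [204.2 331.2] [ 0.6021 -0.0398  0.02  ]
side stop 0.57 [198.3 301. ] [ 0.6747 -0.0215  0.02  ]
side insert 0.56 [205.5 335. ] [ 0.5921 -0.04    0.02  ]
side insert 0.46 [200.6 301.9] [ 0.6674 -0.0144  0.02  ]
side wingnut 0.45 [190.6 334.7] [ 0.5906 -0.0307  0.066 ]
side wingnut 0.26 [212.4 334.7] [0.549  0.0437 0.066 ]
side grip 0.42 [180.9 334.8] [ 0.59   -0.0272  0.093 ]
side bottle 0.97 [261.5 320.9] [0.5321 0.1226 0.    ]
side slidebox 0.6 [169.1 344.5] [ 0.6734 -0.2432  0.    ]
side dish 0.61 [245.1 263.4] [0.6577 0.1457 0.    ]
```

Run:
```python
from h import *
im=cv2.imread("pics/top0.png")
cv2.imwrite("pics/top0z.png",cv2.resize(cv2.convertScaleAbs(im[140:290,260:480],alpha=2),None,fx=3.6,fy=3.6,interpolation=cv2.INTER_CUBIC))
s=telemetry.get_state();R=Ro.from_euler('xyz',s['ee_rot']).as_matrix();print(R.round(3))
# plate fit: dark mask
g=cv2.cvtColor(im,cv2.COLOR_BGR2GRAY)
from scipy.optimize import least_squares
pts=np.array([(177,280.5),(153.5,380),(252.5,405.5),(277,304)])
W=np.array([back("top",r,c,.02)[:2] for r,c in pts]);print(W)
L=np.array([(115,95),(115,-95),(-75,-95),(-75,95)])/1e3
def f(p):
    c,s_=np.cos(p[2]),np.sin(p[2]);return ((L@np.array([[c,s_],[-s_,c]])+p[:2])-W).ravel()
r=least_squares(f,[.59,-.04,.2]);print(r.x,r.fun.round(4))
```

```text
[[-0.     0.955 -0.295]
 [-0.    -0.295 -0.955]
 [-1.     0.     0.   ]]
[[ 0.67429462  0.07864017]
 [ 0.72136068 -0.10142368]
 [ 0.54241439 -0.14487569]
 [ 0.49712826  0.03334571]]
[ 0.5894127  -0.03849289  0.24826843] [ 0.0032  0.0032  0.0029 -0.0009 -0.0024 -0.0041 -0.0038  0.0018]
```

View pics/top0z.png

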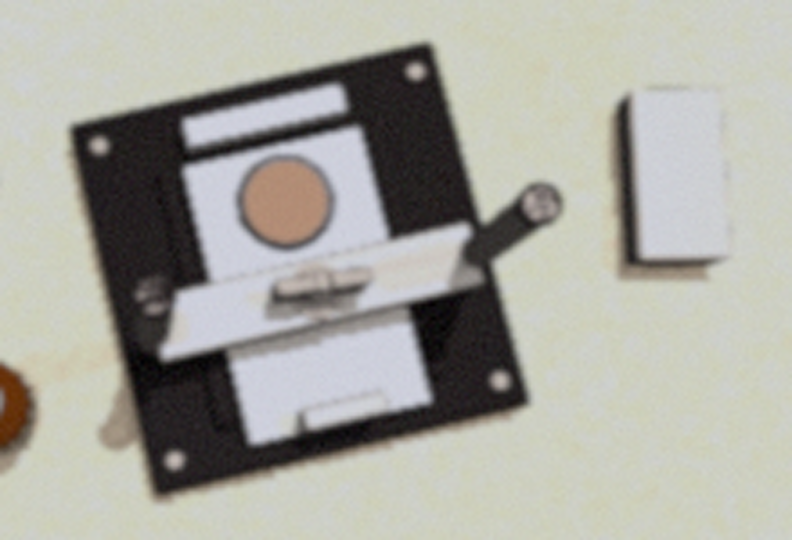

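>>> {"api": "play_rows", "payload": {"steps": [{"gripper": 0, "tz": 0.974, "ty": 0.831}, {"tz": 0.974, "ty": 0.831}, {"tz": 0.974, "ty": 0.831}, {"tz": 0.974, "ty": 0.831}, {"tz": 0.974, "ty": 0.831}, {"tz": 0.974, "ty": 0.831}, {"tz": 0.974, "ty": 0.831}, {"tz": 0.974, "ty": 0.831}, {"tz": 0.974, "ty": 0.831}, {"tz": 0.974, "ty": 0.831}, {"tz": 0.974, "ty": 0.831}, {"tz": 0.974, "ty": 0.831}, {"tz": 0.974, "ty": 0.831}, {"tz": 0.974, "ty": 0.831}, {"tz": 0.974, "ty": 0.831}, {"tz": 0.974, "ty": 0.831}, {"tz": 0.974, "ty": 0.831}, {"tz": 0.974, "ty": 0.831}, {"tz": 0.974, "ty": 0.831}, {"tz": 0.974, "ty": 0.831}]}}

```text
invalid input
```

>>> {"api": "play_rows", "payload": {"steps": [{"gripper": 0, "tz": 0.974, "ty": 0.831}, {"tz": 0.974, "ty": 0.831}, {"tz": 0.974, "ty": 0.831}, {"tz": 0.974, "ty": 0.831}, {"ax": -1}, {"ax": -1}, {"ax": -1}, {"ax": -1}, {"ax": -1}, {"ax": -0.2}, {"gripper": 0}, {"gripper": 0}]}}

```text
invalid input
```

Run:
```python
from h import *
s=telemetry.get_state();print(s['t'],s['q'].round(3),s['eef_pos'],s['force'].round(2),s['moment'].round(3),s['width']);print(Ro.from_euler('xyz',s['ee_rot']).as_matrix().round(3))
im=optics.grab_frame("wrist"); cv2.imwrite("pics/w1.png",im[:,:,::-1])
np.save("w1s.npy",s,allow_pickle=True)
Z=dict(fixture=0,stop=.02,insert=.02,tab=.05,wingnut=.066,grip=.093)
for n,z in Z.items():
    for d in finder.pinpoint(n,"wrist")[:2]: print(n,round(d['confidence'],2),np.round(d['location'],1),np.round(back("wrist",*d['location'],z,s),4))
```

```text
1.15 [ 1.559  0.359  0.012 -0.    -1.224 -0.288] [0.19934637 0.64485584 0.4046233 ] [0.87 0.25 0.5 ] [-0.018  0.043 -0.039] 0.08776570008463282
[[-0.     0.955 -0.295]
 [-0.    -0.295 -0.955]
 [-1.     0.     0.   ]]
```

View pics/w1.png

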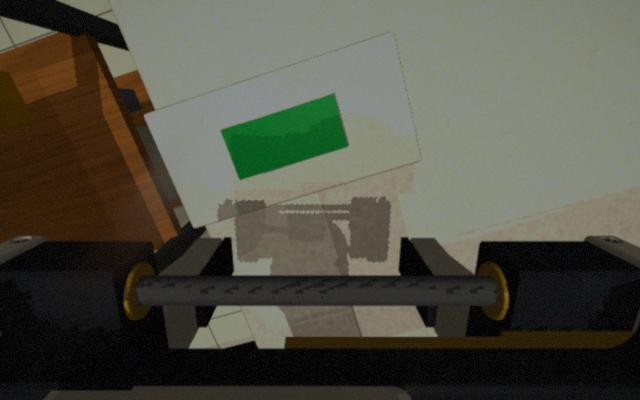

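>>> {"api": "play_rows", "payload": {"steps": [{"gripper": 0, "tx": 0, "ty": 0.831, "tz": 0.974, "ax": 0, "ay": 0, "az": 0}, {"gripper": 0, "tx": 0, "ty": 0.831, "tz": 0.974, "ax": 0, "ay": 0, "az": 0}, {"gripper": 0, "tx": 0, "ty": 0.831, "tz": 0.974, "ax": 0, "ay": 0, "az": 0}, {"gripper": 0, "tx": 0, "ty": 0.831, "tz": 0.974, "ax": 0, "ay": 0, "az": 0}, {"gripper": 0, "tx": 0, "ty": 0.831, "tz": 0.974, "ax": 0, "ay": 0, "az": 0}, {"gripper": 0, "tx": 0, "ty": 0.831, "tz": 0.974, "ax": 0, "ay": 0, "az": 0}, {"gripper": 0, "tx": 0, "ty": 0.831, "tz": 0.974, "ax": 0, "ay": 0, "az": 0}, {"gripper": 0, "tx": 0, "ty": 0.831, "tz": 0.974, "ax": 0, "ay": 0, "az": 0}, {"gripper": 0, "tx": 0, "ty": 0.831, "tz": 0.974, "ax": 0, "ay": 0, "az": 0}, {"gripper": 0, "tx": 0, "ty": 0.831, "tz": 0.974, "ax": 0, "ay": 0, "az": 0}, {"gripper": 0, "tx": 0, "ty": 0.831, "tz": 0.974, "ax": 0, "ay": 0, "az": 0}, {"gripper": 0, "tx": 0, "ty": 0.831, "tz": 0.974, "ax": 0, "ay": 0, "az": 0}, {"gripper": 0, "tx": 0, "ty": 0.831, "tz": 0.974, "ax": 0, "ay": 0, "az": 0}, {"gripper": 0, "tx": 0, "ty": 0.831, "tz": 0.974, "ax": 0, "ay": 0, "az": 0}, {"gripper": 0, "tx": 0, "ty": 0.831, "tz": 0.974, "ax": 0, "ay": 0, "az": 0}, {"gripper": 0, "tx": 0, "ty": 0.831, "tz": 0.974, "ax": 0, "ay": 0, "az": 0}, {"gripper": 0, "tx": 0, "ty": 0.831, "tz": 0.974, "ax": 0, "ay": 0, "az": 0}, {"gripper": 0, "tx": 0, "ty": 0.831, "tz": 0.974, "ax": 0, "ay": 0, "az": 0}, {"gripper": 0, "tx": 0, "ty": 0.831, "tz": 0.974, "ax": 0, "ay": 0, "az": 0}, {"gripper": 0, "tx": 0, "ty": 0.831, "tz": 0.974, "ax": 0, "ay": 0, "az": 0}]}}

```text
t: 3.17
eef_pos: [0.4527, 0.0553, 0.4051]
ee_rot: [2.409, 1.57, 0.539]
force: [0.2, 0.4, 0.1]
width: 0.0004
```

>>> {"api": "play_rows", "payload": {"steps": [{"gripper": 0, "tx": 0, "ty": 0.831, "tz": 0.974, "ax": 0, "ay": 0, "az": 0}, {"gripper": 0, "tx": 0, "ty": 0.831, "tz": 0.974, "ax": 0, "ay": 0, "az": 0}, {"gripper": 0, "tx": 0, "ty": 0.831, "tz": 0.974, "ax": 0, "ay": 0, "az": 0}, {"gripper": 0, "tx": 0, "ty": 0.831, "tz": 0.974, "ax": 0, "ay": 0, "az": 0}, {"gripper": 0, "tx": 0, "ty": 0, "tz": 0, "ax": -1, "ay": 0, "az": 0}, {"gripper": 0, "tx": 0, "ty": 0, "tz": 0, "ax": -1, "ay": 0, "az": 0}, {"gripper": 0, "tx": 0, "ty": 0, "tz": 0, "ax": -1, "ay": 0, "az": 0}, {"gripper": 0, "tx": 0, "ty": 0, "tz": 0, "ax": -1, "ay": 0, "az": 0}, {"gripper": 0, "tx": 0, "ty": 0, "tz": 0, "ax": -1, "ay": 0, "az": 0}, {"gripper": 0, "tx": 0, "ty": 0, "tz": 0, "ax": -0.2, "ay": 0, "az": 0}, {"gripper": 0, "tx": 0, "ty": 0, "tz": 0, "ax": 0, "ay": 0, "az": 0}, {"gripper": 0, "tx": 0, "ty": 0, "tz": 0, "ax": 0, "ay": 0, "az": 0}]}}

```text
t: 4.17
eef_pos: [0.5031, -0.0607, 0.4048]
ee_rot: [1.495, 1.571, 0.166]
force: [-0.4, 0.5, 0.2]
width: 0.0005
```

Run:
```python
from h import *
s=telemetry.get_state();print(s['t'],s['q'].round(3),s['eef_pos'],s['force'].round(2),s['moment'].round(3),s['width']);print(Ro.from_euler('xyz',s['ee_rot']).as_matrix().round(3))
im=optics.grab_frame("wrist"); cv2.imwrite("pics/w1.png",im[:,:,::-1])
np.save("w1s.npy",s,allow_pickle=True)
Z=dict(fixture=0,stop=.02,insert=.02,tab=.05,wingnut=.066,grip=.093)
for n,z in Z.items():
    for d in finder.pinpoint(n,"wrist")[:2]: print(n,round(d['confidence'],2),np.round(d['location'],1),np.round(back("wrist",*d['location'],z,s),4))
```

```text
4.1667 [ 0.268  0.08  -0.352  0.    -1.139  1.544] [ 0.50309208 -0.06071062  0.40477526] [-0.41  0.52  0.24] [-0.046  0.024 -0.079] 0.00047762355198583474
[[ 0.     0.971  0.239]
 [ 0.     0.239 -0.971]
 [-1.     0.     0.   ]]
fixture 0.67 [ 87.2 316.7] [ 0.5933 -0.0406  0.    ]
insert 0.73 [ 72.9 494.2] [ 0.6502 -0.2161  0.02  ]
insert 0.72 [ 92.9 316. ] [ 0.5868 -0.0414  0.02  ]
tab 0.98 [150.1 322.2] [ 0.534  -0.0608  0.05  ]
tab 0.46 [ 82.9 314.4] [ 0.5946 -0.0378  0.05  ]
wingnut 0.74 [ 93.6 315.5] [ 0.585  -0.0413  0.066 ]
wingnut 0.69 [ 82.9 317.6] [ 0.5945 -0.0409  0.066 ]
grip 0.55 [ 82.5 315.7] [ 0.5931 -0.0395  0.093 ]
```

View pics/w1.png

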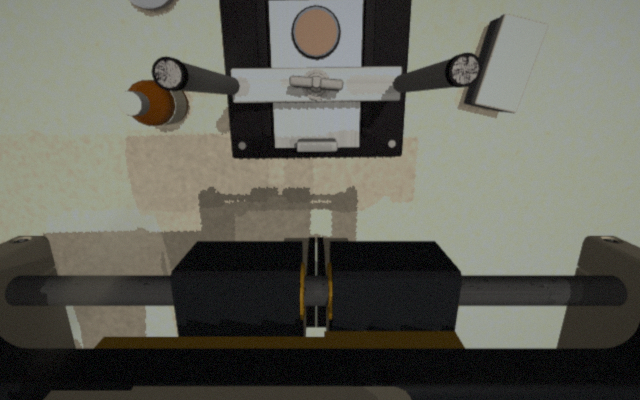

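Run:
```python
from h import *
s=np.load("w1s.npy",allow_pickle=True).item()
im=cv2.imread("pics/w1.png")
cv2.imwrite("pics/w1z.png",cv2.resize(cv2.convertScaleAbs(im[0:170,140:500],alpha=1.6),None,fx=2.2,fy=2.2,interpolation=cv2.INTER_CUBIC))
a=back("wrist",73,172,.2,s);b=back("wrist",70,464,.2,s)
print("posts",a,b,(a+b)/2,np.linalg.norm(a-b),np.arctan2(*(a-b)[[1,0]])-np.pi/2)
a=back("wrist",157.5,232.5,.02,s);b=back("wrist",157,404.5,.02,s)
print("corn",a,b,np.linalg.norm(a-b),np.arctan2(*(a-b)[[1,0]])-np.pi/2)
y=.246;print("axis from corners",(a+b)[:2]/2+.075*np.array([np.cos(y),np.sin(y)]))
g=back("wrist",146,317,.062,s);print("tab top near edge approx",g)
# post mid top cam
```

```text
posts [0.57415694 0.03361694 0.2       ] [ 0.6121953  -0.11474294  0.2       ] [ 0.59317612 -0.040563    0.2       ] 0.15315864217901842 0.25098596440937837
corn [0.49820585 0.0324416  0.02      ] [ 0.54445377 -0.15321263  0.02      ] 0.19132788585687185 0.24413876563985837
axis from corners [ 0.59407188 -0.04212104]
tab top near edge approx [ 0.53822471 -0.05430512  0.062     ]
```

View pics/w1z.png

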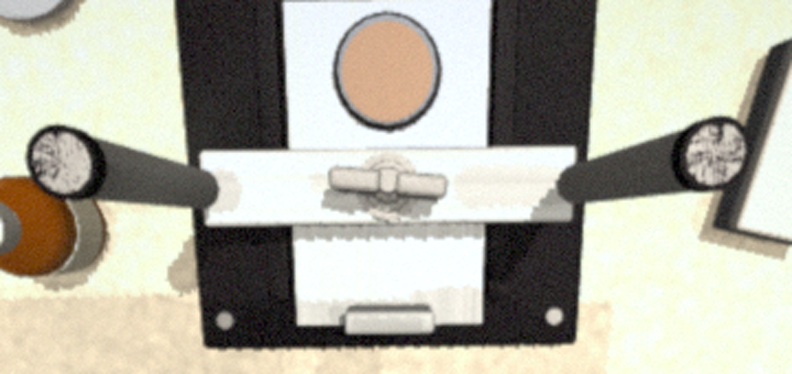

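>>> {"api": "play_rows", "payload": {"steps": [{"gripper": 0, "tx": 0.935, "ty": 0, "tz": 0.12, "ax": 0, "ay": 0, "az": 0}, {"gripper": 0, "tx": 0.935, "ty": 0, "tz": 0, "ax": 0, "ay": 0, "az": 0}, {"gripper": 0, "tx": 0.935, "ty": 0, "tz": 0, "ax": 0, "ay": 0, "az": 0}, {"gripper": 0, "tx": 0.935, "ty": 0, "tz": 0, "ax": 0, "ay": 0, "az": 0}, {"gripper": 0, "tx": 0.935, "ty": 0, "tz": 0, "ax": 0, "ay": 0, "az": 0}, {"gripper": 0, "tx": 0.935, "ty": 0, "tz": 0, "ax": 0, "ay": 0, "az": 0}, {"gripper": 0, "tx": 0.935, "ty": 0, "tz": 0, "ax": 0, "ay": 0, "az": 0}, {"gripper": 0, "tx": 0.935, "ty": 0, "tz": 0, "ax": 0, "ay": 0, "az": 0}, {"gripper": 0, "tx": 0, "ty": 0, "tz": 0, "ax": 0, "ay": 0, "az": 0}, {"gripper": 0, "tx": 0, "ty": 0, "tz": 0, "ax": 0, "ay": 0, "az": 0}]}}

```text
t: 5.35
eef_pos: [0.5037, -0.0637, 0.217]
ee_rot: [-1.5, 1.568, -2.827]
force: [0.8, 0.5, 0.3]
width: 0.0008
```

```bash
cat >> h.py <<'E'
O=np.array([.5935,-.041]);YAW=.246
def fx(s):
    d=s['eef_pos'][:2]-O;c,q=np.cos(YAW),np.sin(YAW)
    return np.array([d[0]*c+d[1]*q,-d[0]*q+d[1]*c])
def st():
    s=telemetry.get_state();c,q=np.cos(YAW),np.sin(YAW);f=s['force']
    R=Ro.from_euler('xyz',s['ee_rot']).as_matrix()
    print('t',round(s['t'],2),'fix mm',(fx(s)*1e3).round(1),'z',s['eef_pos'][2].round(4),'F fix',round(f[0]*c+f[1]*q,2),round(-f[0]*q+f[1]*c,2),round(f[2],2),'M',s['moment'].round(3),'finger ang-yaw deg',round(np.degrees(np.arctan2(R[1,2],R[0,2])-YAW),2),'q6',round(s['q'][5],2),'w',round(s['width']*1e3,1))
    return s
E
python3 - <<'E'
from h import *
st()
im=optics.grab_frame("wrist"); cv2.imwrite("pics/w2.png",im[:,:,::-1])
E
```

```text
t 5.35 fix mm [-92.7  -0.1] z 0.217 F fix 0.9 0.31 0.34 M [-0.128 -0.074 -0.026] finger ang-yaw deg -90.07 q6 1.55 w 0.8
```

View pics/w2.png

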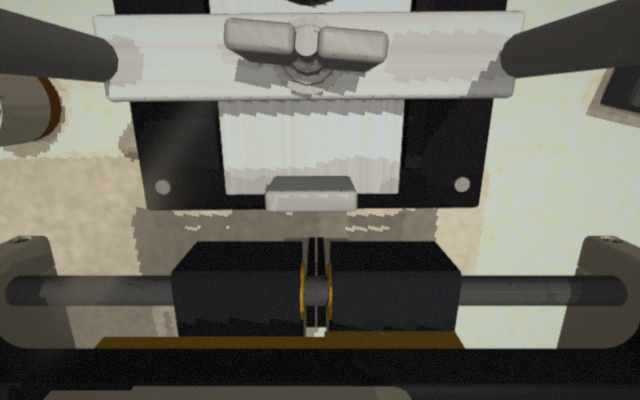

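>>> {"api": "play_rows", "payload": {"steps": [{"gripper": 0, "tx": 0, "ty": 0.1, "tz": 0, "ax": 0, "ay": 0, "az": 0}, {"gripper": 0, "tx": 0, "ty": 0.1, "tz": 0, "ax": 0, "ay": 0, "az": 0}, {"gripper": 0, "tx": 0, "ty": 0.1, "tz": 0, "ax": 0, "ay": 0, "az": 0}, {"gripper": 0, "tx": 0, "ty": 0.1, "tz": 0, "ax": 0, "ay": 0, "az": 0}, {"gripper": 0, "tx": 0, "ty": 0.1, "tz": 0, "ax": 0, "ay": 0, "az": 0}, {"gripper": 0, "tx": 0, "ty": 0.1, "tz": 0, "ax": 0, "ay": 0, "az": 0}, {"gripper": 0, "tx": 0, "ty": 0.1, "tz": 0, "ax": 0, "ay": 0, "az": 0}, {"gripper": 0, "tx": 0, "ty": 0, "tz": 0, "ax": 0, "ay": 0, "az": 0}]}}

```text
t: 6.07
eef_pos: [0.5214, -0.0593, 0.2177]
ee_rot: [1.201, 1.571, -0.125]
force: [0.2, 0.4, 0.5]
width: 0.0006
```

>>> {"api": "play_rows", "payload": {"steps": [{"gripper": 0, "tx": 0, "ty": 0.08, "tz": 0, "ax": 0, "ay": 0, "az": 0}, {"gripper": 0, "tx": 0, "ty": 0.08, "tz": 0, "ax": 0, "ay": 0, "az": 0}, {"gripper": 0, "tx": 0, "ty": 0, "tz": 0, "ax": 0, "ay": 0, "az": 0}]}}

```text
t: 6.32
eef_pos: [0.5236, -0.0587, 0.2172]
ee_rot: [-1.613, 1.567, -2.939]
force: [-5.3, -0.6, 4.6]
width: 0.0004
```

```bash
python3 -c "
from h import *
st()"
```

```text
t 6.32 fix mm [-72.1  -0.2] z 0.2172 F fix -5.33 0.7 4.63 M [-0.244  1.731  0.076] finger ang-yaw deg -90.09 q6 1.55 w 0.4
```

>>> {"api": "play_rows", "payload": {"steps": [{"gripper": 0, "tx": 0, "ty": 0.06, "tz": 0, "ax": 0, "ay": 0, "az": 0}, {"gripper": 0, "tx": 0, "ty": 0.0, "tz": 0, "ax": 0, "ay": 0, "az": 0}]}}

```text
t: 6.48
eef_pos: [0.5248, -0.0585, 0.2172]
ee_rot: [-1.619, 1.567, -2.945]
force: [-4.7, -0.6, 3.0]
width: 0.0003
```

```bash
python3 -c "
from h import *
st()
im=optics.grab_frame('wrist'); cv2.imwrite('pics/w3.png',im[:,:,::-1])
"
```

```text
t 6.48 fix mm [-70.8  -0.2] z 0.2172 F fix -4.72 0.59 2.96 M [-0.338  1.784  0.026] finger ang-yaw deg -90.1 q6 1.55 w 0.3
```

View pics/w3.png

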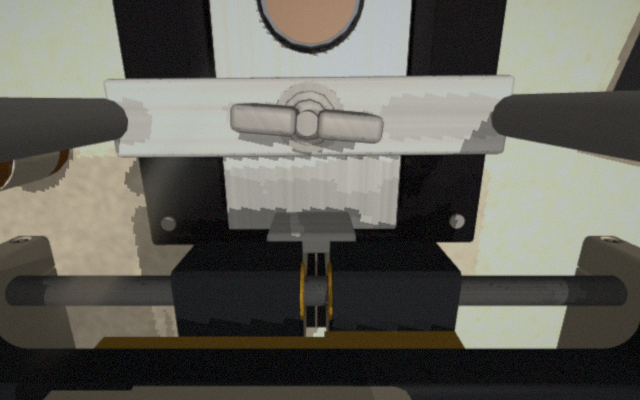

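>>> {"api": "play_rows", "payload": {"steps": [{"gripper": 0, "tx": 0, "ty": 0.06, "tz": 0, "ax": 0, "ay": 0, "az": 0}, {"gripper": 0, "tx": 0, "ty": 0.06, "tz": 0, "ax": 0, "ay": 0, "az": 0}]}}

```text
t: 6.7
eef_pos: [0.5275, -0.0578, 0.2172]
ee_rot: [-1.623, 1.566, -2.95]
force: [-4.8, -0.6, 2.8]
width: 0.0001
```

>>> {"api": "play_rows", "payload": {"steps": [{"gripper": 0, "tx": 0, "ty": 0.05, "tz": 0, "ax": 0, "ay": 0, "az": 0}, {"gripper": 0, "tx": 0, "ty": 0, "tz": 0, "ax": 0, "ay": 0, "az": 0}]}}

```text
t: 6.87
eef_pos: [0.5293, -0.0574, 0.2172]
ee_rot: [-1.623, 1.568, -2.949]
force: [-5.9, -1.3, 2.4]
width: 0.0005
```

>>> {"api": "play_rows", "payload": {"steps": [{"gripper": 0, "tx": 0, "ty": 0.04, "tz": 0, "ax": 0, "ay": 0, "az": 0}, {"gripper": 0, "tx": 0, "ty": 0, "tz": 0, "ax": 0, "ay": 0, "az": 0}]}}

```text
t: 7.03
eef_pos: [0.5295, -0.0573, 0.2171]
ee_rot: [-1.619, 1.566, -2.945]
force: [-7.9, -1.2, 6.3]
width: 0.0004
```

>>> {"api": "play_rows", "payload": {"steps": [{"gripper": 0, "tx": 0, "ty": 0.04, "tz": 0, "ax": 0, "ay": 0, "az": 0}, {"gripper": 0, "tx": 0, "ty": 0, "tz": 0, "ax": 0, "ay": 0, "az": 0}]}}

```text
t: 7.2
eef_pos: [0.5299, -0.0573, 0.2171]
ee_rot: [-1.624, 1.564, -2.951]
force: [-10.2, -1.4, 9.2]
width: 0.0004
```

```bash
python3 -c "
from h import *
st()
im=optics.grab_frame('wrist'); cv2.imwrite('pics/w4.png',im[:,:,::-1])
im=optics.grab_frame('top'); cv2.imwrite('pics/t4.png',cv2.resize(cv2.convertScaleAbs(im[140:290,260:480,::-1],alpha=2),None,fx=3.6,fy=3.6,interpolation=cv2.INTER_CUBIC))
im=optics.grab_frame('side'); cv2.imwrite('pics/s4.png',cv2.resize(cv2.convertScaleAbs(im[110:250,250:400,::-1],alpha=1.5),None,fx=4,fy=4,interpolation=cv2.INTER_CUBIC))
"
```

```text
t 7.2 fix mm [-65.7  -0.3] z 0.2171 F fix -10.25 1.12 9.2 M [-0.595  3.861  0.051] finger ang-yaw deg -90.12 q6 1.55 w 0.4
```

View pics/t4.png

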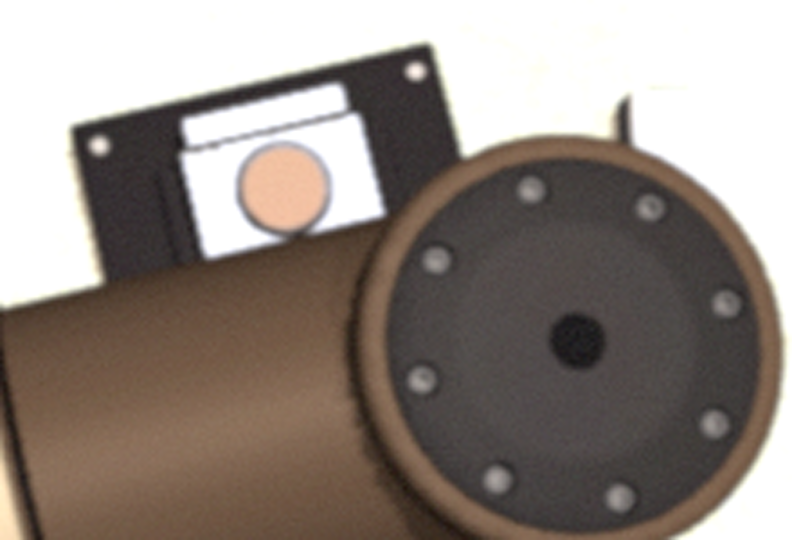

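View pics/s4.png

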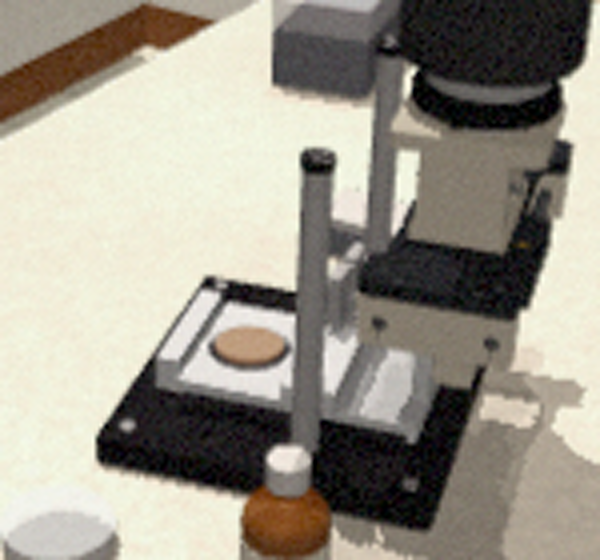

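View pics/w4.png

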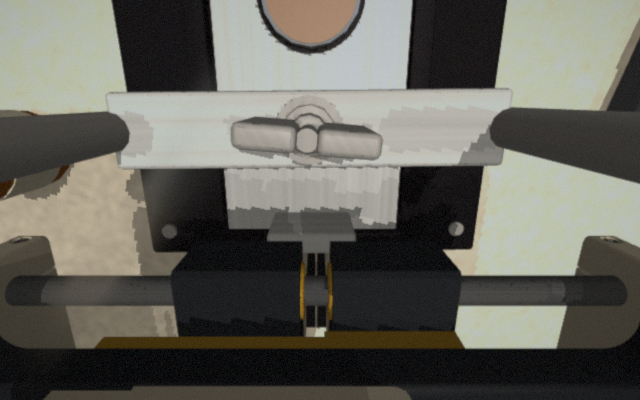

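```bash
python3 -c "
from h import *
s=telemetry.get_state()
l=back('wrist',130,232,.102,s);r=back('wrist',143,382,.102,s)
print(l,r,(l+r)/2,np.linalg.norm(l-r),'nut rel fix y deg',np.degrees(np.arctan2(*(l-r)[[1,0]])-np.pi/2-YAW))
m=(l+r)/2;d=m[:2]-s['eef_pos'][:2];R=Ro.from_euler('xyz',s['ee_rot']).as_matrix();print('tool yz mm',R[:2,1]@d*1e3,R[:2,2]@d*1e3)
g=back('wrist',137,308,.102,s);print(g)
"
```

```text
[ 0.59099342 -0.0185251   0.102     ] [ 0.59771    -0.06065535  0.102     ] [ 0.59435171 -0.03959023  0.102     ] 0.042662279581133875 nut rel fix y deg -5.03664404220398
tool yz mm 66.90461129745609 -1.5830720509938312
[ 0.59426464 -0.03977773  0.102     ]
```

>>> {"api": "play_rows", "payload": {"steps": [{"gripper": 0, "tx": 0, "ty": -0.2, "tz": 0, "ax": 0, "ay": 0, "az": 0}, {"gripper": 0, "tx": 0, "ty": -0.4, "tz": 0, "ax": 0, "ay": 0, "az": 0}, {"gripper": 0, "tx": -1, "ty": 0, "tz": 0, "ax": 0, "ay": 0, "az": 0}, {"gripper": 0, "tx": -1, "ty": 0, "tz": 0, "ax": 0, "ay": 0, "az": 0}, {"gripper": 0, "tx": -1, "ty": 0, "tz": 0, "ax": 0, "ay": 0, "az": 0}, {"gripper": 0, "tx": -1, "ty": 0, "tz": 0, "ax": 0, "ay": 0, "az": 0}, {"gripper": 0, "tx": -1, "ty": 0, "tz": 0, "ax": 0, "ay": 0, "az": 0}, {"gripper": 0, "tx": 0, "ty": 0, "tz": 0, "ax": 0, "ay": 0, "az": 0}, {"gripper": 0, "tx": 0, "ty": 0, "tz": 0, "ax": 0, "ay": 0, "az": 0}]}}

```text
t: 8.1
eef_pos: [0.5179, -0.0601, 0.3444]
ee_rot: [1.579, 1.566, 0.253]
force: [0.7, -1.2, -0.9]
width: -0.0
```

```bash
python3 -c "
from h import *
s=st()
im=optics.grab_frame('wrist'); cv2.imwrite('pics/w5.png',im[:,:,::-1])
np.save('w5s.npy',s,allow_pickle=True)
for n,z in dict(grip=.093,wingnut=.066,tab=.05).items():
    for d in finder.pinpoint(n,'wrist')[:2]: print(n,round(d['confidence'],2),np.round(d['location'],1),np.round(back('wrist',*d['location'],z,s),4))
"
```

```text
t 8.1 fix mm [-78.   -0.1] z 0.3444 F fix 0.4 -1.3 -0.85 M [-0.025  0.08  -0.009] finger ang-yaw deg -90.06 q6 1.55 w -0.0
grip 0.69 [101.3 314.4] [ 0.594 -0.041  0.093]
wingnut 0.98 [102.7 311.1] [ 0.5926 -0.0387  0.066 ]
tab 0.79 [168.2 316.2] [ 0.542  -0.0554  0.05  ]
tab 0.26 [103.2 311.7] [ 0.5923 -0.0391  0.05  ]
```

View pics/w5.png

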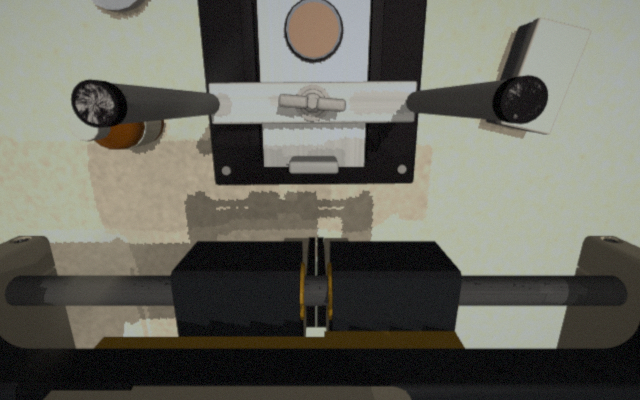

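>>> {"api": "play_rows", "payload": {"steps": [{"gripper": 0, "tx": 0, "ty": 0.787, "tz": -0.05, "ax": 0, "ay": 0, "az": 0}, {"gripper": 0, "tx": 0, "ty": 0.787, "tz": 0, "ax": 0, "ay": 0, "az": 0}, {"gripper": 0, "tx": 0, "ty": 0.787, "tz": 0, "ax": 0, "ay": 0, "az": 0}, {"gripper": 0, "tx": 0, "ty": 0.787, "tz": 0, "ax": 0, "ay": 0, "az": 0}, {"gripper": 0, "tx": 0, "ty": 0, "tz": 0, "ax": 1, "ay": 0, "az": 0}, {"gripper": 0, "tx": 0, "ty": 0, "tz": 0, "ax": 1, "ay": 0, "az": 0}, {"gripper": 0, "tx": 0, "ty": 0, "tz": 0, "ax": 1, "ay": 0, "az": 0}, {"gripper": 0, "tx": 0, "ty": 0, "tz": 0, "ax": 1, "ay": 0, "az": 0}, {"gripper": 0, "tx": 0, "ty": 0, "tz": 0, "ax": 1, "ay": 0, "az": 0}, {"gripper": 0, "tx": 0, "ty": 0, "tz": 0, "ax": 1, "ay": 0, "az": 0}, {"gripper": 0, "tx": 0, "ty": 0, "tz": 0, "ax": 1, "ay": 0, "az": 0}, {"gripper": 0, "tx": 0, "ty": 0, "tz": 0, "ax": 1, "ay": 0, "az": 0}, {"gripper": 0, "tx": 0, "ty": 0, "tz": 0, "ax": 1, "ay": 0, "az": 0}, {"gripper": 0, "tx": 0, "ty": 0, "tz": 0, "ax": 1, "ay": 0, "az": 0}, {"gripper": 0, "tx": 0, "ty": 0, "tz": 0, "ax": 1, "ay": 0, "az": 0}, {"gripper": 0, "tx": 0, "ty": 0, "tz": 0, "ax": 1, "ay": 0, "az": 0}, {"gripper": 0, "tx": 0, "ty": 0, "tz": 0, "ax": 1, "ay": 0, "az": 0}, {"gripper": 0, "tx": 0, "ty": 0, "tz": 0, "ax": 1, "ay": 0, "az": 0}, {"gripper": 0.5, "tx": 0, "ty": 0, "tz": 0, "ax": 1, "ay": 0, "az": 0}, {"gripper": 0.5, "tx": 0, "ty": 0, "tz": 0, "ax": 0.83, "ay": 0, "az": 0}]}}

```text
t: 9.97
eef_pos: [0.5936, -0.0399, 0.3413]
ee_rot: [0.065, 1.569, -2.924]
force: [0.4, 0.7, -0.4]
width: 0.0089
```

>>> {"api": "play_rows", "payload": {"steps": [{"gripper": 0.5, "tx": 0, "ty": 0, "tz": 0, "ax": 0, "ay": 0, "az": 0}, {"gripper": 0.5, "tx": 0, "ty": 0, "tz": 0, "ax": 0, "ay": 0, "az": 0}, {"gripper": 0.5, "tx": 0, "ty": 0, "tz": 0, "ax": 0, "ay": 0, "az": 0}]}}

```text
t: 10.22
eef_pos: [0.5937, -0.0399, 0.342]
ee_rot: [0.074, 1.57, -2.906]
force: [-0.4, -0.1, -1.1]
width: 0.0287
```

```bash
sed -i 's/^O=.*;YAW/O=np.array([.594,-.040]);YAW/' h.py; python3 -c "
from h import *
s=st()
im=optics.grab_frame('wrist'); cv2.imwrite('pics/w6.png',im[:,:,::-1])
np.save('w6s.npy',s,allow_pickle=True)
for n,z in dict(grip=.093,wingnut=.066).items():
    for d in finder.pinpoint(n,'wrist')[:2]: print(n,round(d['confidence'],2),np.round(d['location'],1),np.round(back('wrist',*d['location'],z,s),4))
"
```

```text
t 10.22 fix mm [-0.2  0.2] z 0.342 F fix -0.4 0.01 -1.14 M [ 0.086 -0.064  0.003] finger ang-yaw deg -184.88 q6 -0.1 w 28.7
grip 0.6 [211.8 316.6] [ 0.5933 -0.0402  0.093 ]
wingnut 0.58 [200.8 315.8] [ 0.5939 -0.0404  0.066 ]
```

View pics/w6.png

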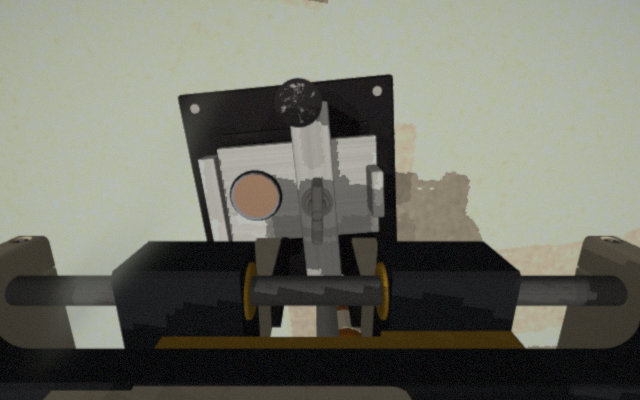

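>>> {"api": "play_rows", "payload": {"steps": [{"gripper": 0.5, "tx": 0.8, "ty": 0, "tz": 0, "ax": 0, "ay": 0, "az": 0}, {"gripper": 0.5, "tx": 0.8, "ty": 0, "tz": 0, "ax": 0, "ay": 0, "az": 0}, {"gripper": 0.5, "tx": 0.8, "ty": 0, "tz": 0, "ax": 0, "ay": 0, "az": 0}, {"gripper": 0.5, "tx": 0.4, "ty": 0, "tz": 0, "ax": 0, "ay": 0, "az": 0}, {"gripper": 0.5, "tx": 0.4, "ty": 0, "tz": 0, "ax": 0, "ay": 0, "az": 0}, {"gripper": 0.5, "tx": 0.2, "ty": 0, "tz": 0, "ax": 0, "ay": 0, "az": 0}, {"gripper": 0.5, "tx": 0.2, "ty": 0, "tz": 0, "ax": 0, "ay": 0, "az": 0}, {"gripper": 0.5, "tx": 0, "ty": 0, "tz": 0, "ax": 0, "ay": 0, "az": 0}]}}

```text
t: 11.03
eef_pos: [0.5937, -0.0399, 0.2522]
ee_rot: [0.024, 1.57, -2.96]
force: [-0.3, 0.5, -0.2]
width: 0.0438
```

```bash
python3 -c "
from h import *
s=st()
im=optics.grab_frame('wrist'); cv2.imwrite('pics/w7.png',im[:,:,::-1])
im=optics.grab_frame('side'); cv2.imwrite('pics/s7.png',cv2.resize(cv2.convertScaleAbs(im[90:250,250:400,::-1],alpha=1.5),None,fx=3.7,fy=3.7,interpolation=cv2.INTER_CUBIC))
"
```

```text
t 11.03 fix mm [-0.2  0.2] z 0.2522 F fix -0.16 0.53 -0.23 M [ 0.029 -0.03  -0.043] finger ang-yaw deg -185.05 q6 -0.1 w 43.8
```

View pics/w7.png

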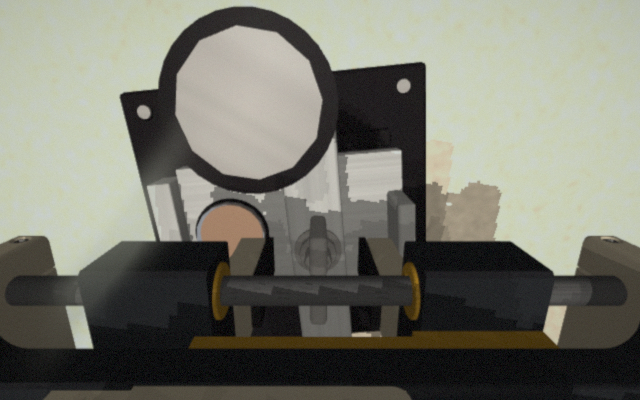

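View pics/s7.png

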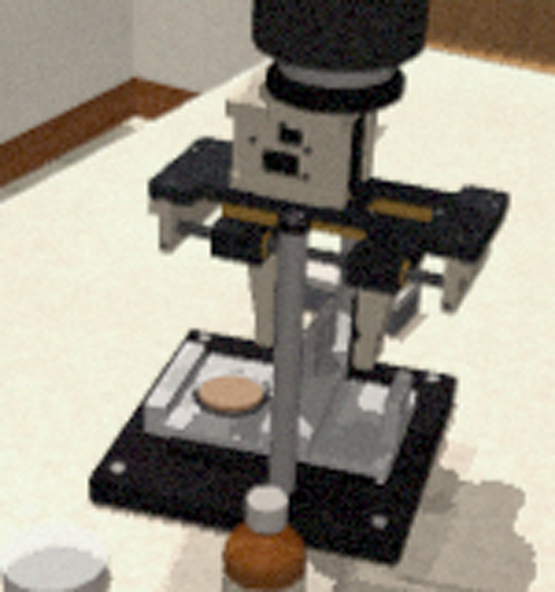

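>>> {"api": "play_rows", "payload": {"newtons": 40, "steps": [{"gripper": 0, "tx": 0, "ty": 0, "tz": 0, "ax": 0, "ay": 0, "az": 0}, {"gripper": 0, "tx": 0, "ty": 0, "tz": 0, "ax": 0, "ay": 0, "az": 0}, {"gripper": 0, "tx": 0, "ty": 0, "tz": 0, "ax": 0, "ay": 0, "az": 0}, {"gripper": 0, "tx": 0, "ty": 0, "tz": 0, "ax": 0, "ay": 0, "az": 0}, {"gripper": 0, "tx": 0, "ty": 0, "tz": 0, "ax": 0, "ay": 0, "az": 0}, {"gripper": 0, "tx": 0, "ty": 0, "tz": 0, "ax": 0, "ay": 0, "az": 0}, {"gripper": 0, "tx": 0, "ty": 0, "tz": 0, "ax": 0, "ay": 0, "az": 0}, {"gripper": 0, "tx": 0, "ty": 0, "tz": 0, "ax": 0, "ay": 0, "az": 0}]}}

```text
t: 11.8
eef_pos: [0.5931, -0.0401, 0.2527]
ee_rot: [0.057, 1.569, -2.927]
force: [-5.7, 1.1, 4.3]
width: 0.0075
```

```bash
cat > m.py <<'E'
from h import *
import json,sys
N=int(sys.argv[1]) if len(sys.argv)>1 else 3
A=[];S=[]
for i in range(N+1):
    s=telemetry.get_state();S.append(s)
    R=Ro.from_euler('xyz',s['ee_rot']).as_matrix()
    a=np.degrees(np.arctan2(R[1,2],R[0,2])-YAW); a=a+180
    if a<-120:a+=360
    d=s['eef_pos'][:2]-O;F=s['force'];m=s['moment'][2]
    A.append([a,m,m+d[0]*F[1]-d[1]*F[0],*F])
    if i<N: optics.grab_frame('wrist')
A=np.array(A)
print('t',round(s['t'],2),'ang',A[:,0].mean().round(2),'Mz',A[:,1].round(3),'mean',A[:,1].mean().round(4),'ax',A[:,2].mean().round(4),'F',A[:,3:].mean(0).round(1),'fix',(fx(s)*1e3).round(1),'w',round(s['width']*1e3,1))
open('log.txt','a').write(json.dumps([s['t'],A[:,0].mean(),A[:,1].mean(),A[:,2].mean()])+'\n')
E
python3 m.py
```

```text
t 11.95 ang -5.05 Mz [0.148 0.106 0.122 0.063] mean 0.1098 ax 0.1093 F [-5.6  0.3  5. ] fix [-0.9  0.2] w 7.4
```

>>> {"api": "play_rows", "payload": {"steps": [{"gripper": 0, "tx": 0, "ty": 0, "tz": 0.04, "ax": 0.5, "ay": 0, "az": 0}, {"gripper": 0, "tx": 0, "ty": 0, "tz": 0, "ax": 0.5, "ay": 0, "az": 0}, {"gripper": 0, "tx": 0, "ty": 0, "tz": 0, "ax": 0, "ay": 0, "az": 0}]}}

```text
t: 12.2
eef_pos: [0.5927, -0.0401, 0.2527]
ee_rot: [0.55, 1.571, -2.541]
force: [-2.6, 0.7, 3.0]
width: 0.0078
```

```bash
python3 m.py
```

```text
t 12.35 ang -11.03 Mz [-0.009 -0.112 -0.127 -0.154] mean -0.1006 ax -0.1007 F [-2.9 -0.1  3.3] fix [-1.3  0.2] w 7.6
```

>>> {"api": "play_rows", "payload": {"steps": [{"gripper": 0, "tx": 0, "ty": 0, "tz": 0, "ax": 0.5, "ay": 0, "az": 0}, {"gripper": 0, "tx": 0, "ty": 0, "tz": 0, "ax": 0.5, "ay": 0, "az": 0}, {"gripper": 0, "tx": 0, "ty": 0, "tz": 0, "ax": 0, "ay": 0, "az": 0}]}}

```text
t: 12.6
eef_pos: [0.5926, -0.0401, 0.2527]
ee_rot: [0.292, 1.57, -2.902]
force: [-4.0, -0.8, 4.2]
width: 0.0077
```

```bash
python3 m.py
```

```text
t 12.75 ang 343.02 Mz [-0.041 -0.105 -0.175 -0.106] mean -0.1068 ax -0.1069 F [-4.6 -0.2  4.1] fix [-1.4  0.2] w 7.6
```

>>> {"api": "play_rows", "payload": {"steps": [{"gripper": 0, "tx": 0, "ty": 0, "tz": 0, "ax": 0.5, "ay": 0, "az": 0}, {"gripper": 0, "tx": 0, "ty": 0, "tz": 0, "ax": 0.5, "ay": 0, "az": 0}, {"gripper": 0, "tx": 0, "ty": 0, "tz": 0, "ax": 0, "ay": 0, "az": 0}]}}

```text
t: 13.0
eef_pos: [0.5925, -0.0401, 0.2527]
ee_rot: [0.376, 1.57, -2.923]
force: [-6.1, 0.7, 5.8]
width: 0.0078
```

```bash
python3 m.py
```

```text
t 13.15 ang 337.01 Mz [ 0.016 -0.045 -0.154 -0.096] mean -0.0698 ax -0.0708 F [-5.4  0.4  5.3] fix [-1.5  0.3] w 7.6
```

```bash
sed -i 's/if a<-120:a+=360/a=(a+180)%360-180/; s/A\[:,1\].mean().round(4)/A[1:,1].mean().round(4)/; s/A\[:,2\].mean().round(4)/A[1:,2].mean().round(4)/; s/A\[:,1\].mean(),A\[:,2\].mean()/A[:,1].tolist(),A[:,2].tolist()/;s/else 3/else 5/' m.py; rm log.txt; tail -4 m.py
```

```text
if i<N: optics.grab_frame('wrist')
A=np.array(A)
print('t',round(s['t'],2),'ang',A[:,0].mean().round(2),'Mz',A[:,1].round(3),'mean',A[1:,1].mean().round(4),'ax',A[1:,2].mean().round(4),'F',A[:,3:].mean(0).round(1),'fix',(fx(s)*1e3).round(1),'w',round(s['width']*1e3,1))
open('log.txt','a').write(json.dumps([s['t'],A[:,0].mean(),A[:,1].tolist(),A[:,2].tolist()])+'\n')
```

>>> {"api": "play_rows", "payload": {"steps": [{"gripper": 0, "tx": 0, "ty": 0, "tz": 0, "ax": 0.5, "ay": 0, "az": 0}, {"gripper": 0, "tx": 0, "ty": 0, "tz": 0, "ax": 0.5, "ay": 0, "az": 0}, {"gripper": 0, "tx": 0, "ty": 0, "tz": 0, "ax": 0, "ay": 0, "az": 0}]}}

```text
t: 13.4
eef_pos: [0.5924, -0.04, 0.2527]
ee_rot: [0.357, 1.57, -3.047]
force: [-5.1, 0.9, 5.4]
width: 0.0078
```

```bash
python3 m.py
```

```text
t 13.65 ang -28.96 Mz [-0.01  -0.087 -0.066 -0.044 -0.078 -0.094] mean -0.0739 ax -0.0752 F [-5.4  0.7  5.3] fix [-1.5  0.3] w 7.6
```

>>> {"api": "play_rows", "payload": {"steps": [{"gripper": 0, "tx": 0, "ty": 0, "tz": 0, "ax": 0.5, "ay": 0, "az": 0}, {"gripper": 0, "tx": 0, "ty": 0, "tz": 0, "ax": 0.5, "ay": 0, "az": 0}, {"gripper": 0, "tx": 0, "ty": 0, "tz": 0, "ax": 0, "ay": 0, "az": 0}]}}

```text
t: 13.9
eef_pos: [0.5923, -0.04, 0.2526]
ee_rot: [0.374, 1.57, -3.134]
force: [-5.8, 1.0, 5.9]
width: 0.008
```

```bash
python3 m.py
```

```text
t 14.15 ang -34.97 Mz [-0.032 -0.029 -0.131 -0.111 -0.087 -0.125] mean -0.0966 ax -0.0982 F [-5.6  0.9  6.1] fix [-1.6  0.4] w 7.6
```

>>> {"api": "play_rows", "payload": {"steps": [{"gripper": 0, "tx": 0, "ty": 0, "tz": 0, "ax": 0.5, "ay": 0, "az": 0}, {"gripper": 0, "tx": 0, "ty": 0, "tz": 0, "ax": 0.5, "ay": 0, "az": 0}, {"gripper": 0, "tx": 0, "ty": 0, "tz": 0, "ax": 0, "ay": 0, "az": 0}]}}

```text
t: 14.4
eef_pos: [0.5923, -0.04, 0.2527]
ee_rot: [0.464, 1.57, 3.135]
force: [-6.2, 1.6, 6.6]
width: 0.0082
```

```bash
python3 m.py
```

```text
t 14.65 ang -40.97 Mz [-0.01  -0.112 -0.11  -0.07  -0.074 -0.128] mean -0.0989 ax -0.1013 F [-6.3  1.5  6.3] fix [-1.7  0.4] w 7.6
```

>>> {"api": "play_rows", "payload": {"steps": [{"gripper": 0, "tx": 0, "ty": 0, "tz": 0, "ax": 0.5, "ay": 0, "az": 0}, {"gripper": 0, "tx": 0, "ty": 0, "tz": 0, "ax": 0.5, "ay": 0, "az": 0}, {"gripper": 0, "tx": 0, "ty": 0, "tz": 0, "ax": 0, "ay": 0, "az": 0}]}}

```text
t: 14.9
eef_pos: [0.5922, -0.0399, 0.2527]
ee_rot: [0.481, 1.57, 3.046]
force: [-7.3, 2.4, 5.6]
width: 0.0075
```

```bash
python3 m.py
```

```text
t 15.15 ang -46.97 Mz [-0.029 -0.043 -0.12  -0.06  -0.118 -0.174] mean -0.103 ax -0.1061 F [-6.5  2.   6.6] fix [-1.7  0.5] w 7.6
```

>>> {"api": "play_rows", "payload": {"steps": [{"gripper": 1, "tx": 0, "ty": 0, "tz": 0, "ax": 0, "ay": 0, "az": 0}, {"gripper": 1, "tx": 0, "ty": 0, "tz": 0, "ax": 0, "ay": 0, "az": 0}, {"gripper": 1, "tx": 0, "ty": 0, "tz": 0, "ax": 0, "ay": 0, "az": 0}, {"gripper": 1, "tx": 0, "ty": 0, "tz": 0, "ax": 0, "ay": 0, "az": 0}, {"gripper": 1, "tx": 0, "ty": 0, "tz": 0, "ax": 0, "ay": 0, "az": 0}, {"gripper": 1, "tx": 0, "ty": 0, "tz": 0, "ax": 0, "ay": 0, "az": 0}, {"gripper": 1, "tx": 0, "ty": 0, "tz": 0, "ax": 0, "ay": 0, "az": 0}, {"gripper": 1, "tx": 0, "ty": 0, "tz": 0, "ax": 0, "ay": 0, "az": 0}, {"gripper": 1, "tx": 0, "ty": 0, "tz": 0, "ax": 0, "ay": 0, "az": 0}, {"gripper": 1, "tx": 0, "ty": 0, "tz": 0, "ax": 0, "ay": 0, "az": 0}, {"gripper": 1, "tx": 0, "ty": 0, "tz": 0, "ax": 0, "ay": 0, "az": 0}, {"gripper": 1, "tx": 0, "ty": 0, "tz": 0, "ax": 0, "ay": 0, "az": 0}]}}

```text
t: 16.15
eef_pos: [0.5927, -0.0401, 0.2527]
ee_rot: [-2.74, 1.571, -0.173]
force: [-0.3, -0.5, -0.1]
width: 0.0822
```

```bash
python3 -c "
from h import *
s=st()
im=optics.grab_frame('wrist'); cv2.imwrite('pics/w8.png',im[:,:,::-1])
"
```

```text
t 16.15 fix mm [-1.2  0.3] z 0.2527 F fix -0.45 -0.44 -0.14 M [ 0.134 -0.059 -0.018] finger ang-yaw deg 132.95 q6 -0.84 w 82.2
```

View pics/w8.png

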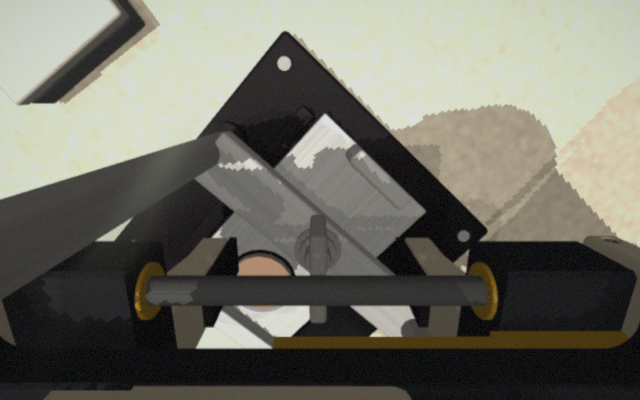

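>>> {"api": "play_rows", "payload": {"steps": [{"gripper": 1, "tx": 0, "ty": 0, "tz": 0, "ax": -1, "ay": 0, "az": 0}, {"gripper": 1, "tx": 0, "ty": 0, "tz": 0, "ax": -1, "ay": 0, "az": 0}, {"gripper": 1, "tx": 0, "ty": 0, "tz": 0, "ax": -1, "ay": 0, "az": 0}, {"gripper": 1, "tx": 0, "ty": 0, "tz": 0, "ax": -1, "ay": 0, "az": 0}, {"gripper": 1, "tx": 0, "ty": 0, "tz": 0, "ax": -1, "ay": 0, "az": 0}, {"gripper": 1, "tx": 0, "ty": 0, "tz": 0, "ax": -1, "ay": 0, "az": 0}, {"gripper": 1, "tx": 0, "ty": 0, "tz": 0, "ax": -1, "ay": 0, "az": 0}, {"gripper": 1, "tx": 0, "ty": 0, "tz": 0, "ax": -1, "ay": 0, "az": 0}, {"gripper": 1, "tx": 0, "ty": 0, "tz": 0, "ax": -1, "ay": 0, "az": 0}, {"gripper": 1, "tx": 0, "ty": 0, "tz": 0, "ax": -1, "ay": 0, "az": 0}, {"gripper": 1, "tx": 0, "ty": 0, "tz": 0, "ax": -1, "ay": 0, "az": 0}, {"gripper": 1, "tx": 0, "ty": 0, "tz": 0, "ax": -1, "ay": 0, "az": 0}, {"gripper": 1, "tx": 0, "ty": 0, "tz": 0, "ax": -1, "ay": 0, "az": 0}, {"gripper": 1, "tx": 0, "ty": 0, "tz": 0, "ax": -1, "ay": 0, "az": 0}, {"gripper": 1, "tx": 0, "ty": -0.02, "tz": 0, "ax": -1, "ay": 0, "az": 0}, {"gripper": 1, "tx": 0, "ty": 0, "tz": 0, "ax": 0, "ay": 0, "az": 0}]}}

```text
t: 17.53
eef_pos: [0.5923, -0.0397, 0.2527]
ee_rot: [2.788, 1.571, 0.647]
force: [0.5, 0.2, 0.1]
width: 0.0877
```

>>> {"api": "play_rows", "payload": {"newtons": 40, "steps": [{"gripper": 0, "tx": 0, "ty": 0, "tz": 0, "ax": 0, "ay": 0, "az": 0}, {"gripper": 0, "tx": 0, "ty": 0, "tz": 0, "ax": 0, "ay": 0, "az": 0}, {"gripper": 0, "tx": 0, "ty": 0, "tz": 0, "ax": 0, "ay": 0, "az": 0}, {"gripper": 0, "tx": 0, "ty": 0, "tz": 0, "ax": 0, "ay": 0, "az": 0}, {"gripper": 0, "tx": 0, "ty": 0, "tz": 0, "ax": 0, "ay": 0, "az": 0}, {"gripper": 0, "tx": 0, "ty": 0, "tz": 0, "ax": 0, "ay": 0, "az": 0}, {"gripper": 0, "tx": 0, "ty": 0, "tz": 0, "ax": 0, "ay": 0, "az": 0}, {"gripper": 0, "tx": 0, "ty": 0, "tz": 0, "ax": 0, "ay": 0, "az": 0}]}}

```text
t: 18.2
eef_pos: [0.5926, -0.0393, 0.2527]
ee_rot: [2.826, 1.57, 0.679]
force: [1.3, 2.7, -0.3]
width: 0.0433
```

```bash
python3 m.py; python3 -c "
from h import *
im=optics.grab_frame('wrist'); cv2.imwrite('pics/w9.png',im[:,:,::-1])
"
```

```text
t 18.45 ang 42.95 Mz [0.127 0.057 0.062 0.049 0.092 0.032] mean 0.0582 ax 0.0525 F [ 0.7  3.7 -0.4] fix [-1.2  1. ] w 43.6
```

View pics/w9.png

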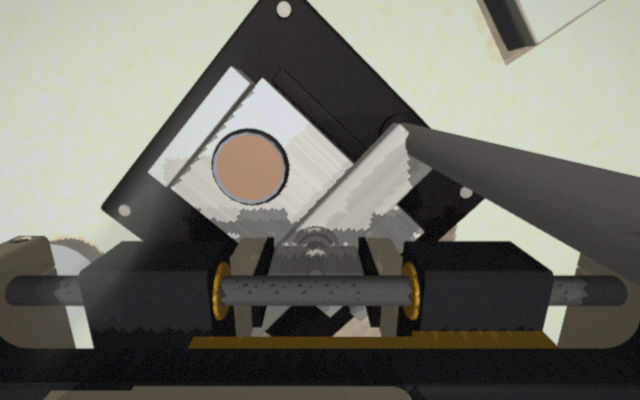

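>>> {"api": "play_rows", "payload": {"steps": [{"gripper": 0, "tx": 0, "ty": 0, "tz": 0, "ax": 0.5, "ay": 0, "az": 0}, {"gripper": 0, "tx": 0, "ty": 0, "tz": 0, "ax": 0.5, "ay": 0, "az": 0}, {"gripper": 0, "tx": 0, "ty": 0, "tz": 0, "ax": 0, "ay": 0, "az": 0}]}}

```text
t: 18.75
eef_pos: [0.5926, -0.0393, 0.2528]
ee_rot: [2.805, 1.57, 0.551]
force: [1.8, 4.4, -0.1]
width: 0.0437
```

```bash
python3 m.py
```

```text
t 19.0 ang 36.89 Mz [-0.224 -0.112 -0.25  -0.196 -0.188 -0.201] mean -0.1895 ax -0.1975 F [ 1.5  5.  -0.2] fix [-1.2  0.9] w 43.5
```

>>> {"api": "play_rows", "payload": {"steps": [{"gripper": 0, "tx": 0, "ty": 0, "tz": 0, "ax": 0.5, "ay": 0, "az": 0}, {"gripper": 0, "tx": 0, "ty": 0, "tz": 0, "ax": 0.5, "ay": 0, "az": 0}, {"gripper": 0, "tx": 0, "ty": 0, "tz": 0, "ax": 0, "ay": 0, "az": 0}]}}

```text
t: 19.25
eef_pos: [0.5926, -0.0394, 0.2528]
ee_rot: [2.932, 1.57, 0.574]
force: [1.3, 5.0, -0.8]
width: 0.0436
```

```bash
python3 m.py
```

```text
t 19.5 ang 30.89 Mz [-0.185 -0.249 -0.219 -0.197 -0.177 -0.252] mean -0.2188 ax -0.2263 F [ 1.1  4.9 -0.4] fix [-1.2  0.9] w 43.3
```

>>> {"api": "play_rows", "payload": {"steps": [{"gripper": 0, "tx": 0, "ty": 0, "tz": 0, "ax": 0.5, "ay": 0, "az": 0}, {"gripper": 0, "tx": 0, "ty": 0, "tz": 0, "ax": 0.5, "ay": 0, "az": 0}, {"gripper": 0, "tx": 0, "ty": 0, "tz": 0, "ax": 0, "ay": 0, "az": 0}]}}

```text
t: 19.75
eef_pos: [0.5926, -0.0394, 0.2527]
ee_rot: [3.066, 1.57, 0.603]
force: [0.8, 5.3, -0.3]
width: 0.0434
```

```bash
python3 m.py
```

```text
t 20.0 ang 24.89 Mz [-0.188 -0.183 -0.23  -0.224 -0.242 -0.294] mean -0.2345 ax -0.2421 F [ 1.1  5.  -0.1] fix [-1.2  0.9] w 43.5
```

>>> {"api": "play_rows", "payload": {"steps": [{"gripper": 0, "tx": 0, "ty": 0, "tz": 0, "ax": 0.5, "ay": 0, "az": 0}, {"gripper": 0, "tx": 0, "ty": 0, "tz": 0, "ax": 0.5, "ay": 0, "az": 0}, {"gripper": 0, "tx": 0, "ty": 0, "tz": 0, "ax": 0, "ay": 0, "az": 0}]}}

```text
t: 20.25
eef_pos: [0.5926, -0.0394, 0.2528]
ee_rot: [-3.116, 1.57, 0.599]
force: [1.3, 4.9, -1.0]
width: 0.0437
```

```bash
python3 m.py
```

```text
t 20.5 ang 18.89 Mz [-0.213 -0.204 -0.207 -0.199 -0.189 -0.236] mean -0.2066 ax -0.2141 F [ 1.3  4.7 -0.3] fix [-1.2  0.9] w 43.9
```

>>> {"api": "play_rows", "payload": {"steps": [{"gripper": 0, "tx": 0, "ty": 0, "tz": 0, "ax": 0.5, "ay": 0, "az": 0}, {"gripper": 0, "tx": 0, "ty": 0, "tz": 0, "ax": 0.5, "ay": 0, "az": 0}, {"gripper": 0, "tx": 0, "ty": 0, "tz": 0, "ax": 0, "ay": 0, "az": 0}]}}

```text
t: 20.75
eef_pos: [0.5925, -0.0394, 0.2527]
ee_rot: [-2.945, 1.57, 0.665]
force: [1.1, 4.8, -0.2]
width: 0.0437
```

```bash
python3 m.py
```

```text
t 21.0 ang 12.9 Mz [-0.174 -0.173 -0.207 -0.226 -0.151 -0.176] mean -0.1866 ax -0.1949 F [ 1.4  5.  -0. ] fix [-1.3  0.9] w 43.7
```

>>> {"api": "play_rows", "payload": {"steps": [{"gripper": 0, "tx": 0, "ty": 0, "tz": 0, "ax": 0.5, "ay": 0, "az": 0}, {"gripper": 0, "tx": 0, "ty": 0, "tz": 0, "ax": 0.5, "ay": 0, "az": 0}, {"gripper": 0, "tx": 0, "ty": 0, "tz": 0, "ax": 0, "ay": 0, "az": 0}]}}

```text
t: 21.25
eef_pos: [0.5925, -0.0394, 0.2528]
ee_rot: [-2.823, 1.57, 0.683]
force: [1.0, 4.6, 0.6]
width: 0.0432
```

```bash
python3 m.py
```

```text
t 21.5 ang 6.91 Mz [-0.185 -0.2   -0.181 -0.187 -0.236 -0.153] mean -0.1914 ax -0.1996 F [ 0.9  5.  -0.1] fix [-1.3  0.9] w 43.9
```

>>> {"api": "play_rows", "payload": {"steps": [{"gripper": 0, "tx": 0, "ty": 0, "tz": 0, "ax": 0.5, "ay": 0, "az": 0}, {"gripper": 0, "tx": 0, "ty": 0, "tz": 0, "ax": 0.5, "ay": 0, "az": 0}, {"gripper": 0, "tx": 0, "ty": 0, "tz": 0, "ax": 0, "ay": 0, "az": 0}]}}

```text
t: 21.75
eef_pos: [0.5925, -0.0394, 0.2528]
ee_rot: [-2.666, 1.57, 0.735]
force: [0.4, 5.1, 0.9]
width: 0.0437
```

```bash
python3 m.py
```

```text
t 22.0 ang 0.91 Mz [-0.174 -0.203 -0.152 -0.199 -0.183 -0.149] mean -0.1775 ax -0.1859 F [0.6 5.3 0.3] fix [-1.4  0.9] w 43.5
```

>>> {"api": "play_rows", "payload": {"steps": [{"gripper": 0, "tx": 0, "ty": 0, "tz": 0, "ax": 0.5, "ay": 0, "az": 0}, {"gripper": 0, "tx": 0, "ty": 0, "tz": 0, "ax": 0.5, "ay": 0, "az": 0}, {"gripper": 0, "tx": 0, "ty": 0, "tz": 0, "ax": 0, "ay": 0, "az": 0}]}}

```text
t: 22.25
eef_pos: [0.5925, -0.0394, 0.2528]
ee_rot: [-2.495, 1.57, 0.801]
force: [1.3, 4.9, 0.7]
width: 0.0438
```

```bash
python3 m.py
```

```text
t 22.5 ang -5.09 Mz [-0.134 -0.171 -0.117 -0.184 -0.117 -0.194] mean -0.1565 ax -0.1653 F [0.8 5.3 0. ] fix [-1.4  0.9] w 43.7
```

>>> {"api": "play_rows", "payload": {"steps": [{"gripper": 0, "tx": 0, "ty": 0, "tz": 0, "ax": 0.5, "ay": 0, "az": 0}, {"gripper": 0, "tx": 0, "ty": 0, "tz": 0, "ax": 0.5, "ay": 0, "az": 0}, {"gripper": 0, "tx": 0, "ty": 0, "tz": 0, "ax": 0, "ay": 0, "az": 0}]}}

```text
t: 22.75
eef_pos: [0.5924, -0.0394, 0.2528]
ee_rot: [-2.279, 1.57, 0.913]
force: [1.1, 5.7, 0.1]
width: 0.0438
```

```bash
python3 m.py
```

```text
t 23.0 ang -11.09 Mz [-0.164 -0.191 -0.149 -0.142 -0.139 -0.127] mean -0.1498 ax -0.1581 F [0.8 5.1 0.7] fix [-1.4  0.9] w 43.9
```

```bash
cat > fit.py <<'E'
import json,numpy as np
L=[json.loads(l) for l in open('log.txt')]
L=[l for l in L if l[0]>18.8]
a=np.array([l[1] for l in L]);skip=1
m=np.array([np.mean(l[3]) for l in L])[skip:];a=a[skip:]
for i,j in zip(a,m): print(round(i,1),round(j,3))
best=[]
for b in np.arange(60,a[-1]-.1,-1.):
    x=.14*np.radians(np.clip(b-a,0,None)); c=(m-x).mean(); r=((m-x-c)**2).sum(); best.append((r,b,c))
rm=min(best); 
for r,b,c in best:
    if r<rm[0]+ 4*.013**2: print('bite',b,'c',round(c,3),'dchi2',round((r-rm[0])/.013**2,2),'past rad',round(np.radians(b-a[-1]),2))
print(rm, 'rms',np.sqrt(rm[0]/len(m)))
E
python3 fit.py
```

```text
30.9 -0.221
24.9 -0.234
18.9 -0.215
12.9 -0.193
6.9 -0.198
0.9 -0.185
-5.1 -0.161
-11.1 -0.161
bite 30.0 c -0.245 dchi2 3.6 past rad 0.72
bite 29.0 c -0.243 dchi2 2.91 past rad 0.7
bite 28.0 c -0.241 dchi2 2.29 past rad 0.68
bite 27.0 c -0.239 dchi2 1.73 past rad 0.66
bite 26.0 c -0.237 dchi2 1.24 past rad 0.65
bite 25.0 c -0.235 dchi2 0.8 past rad 0.63
bite 24.0 c -0.233 dchi2 0.44 past rad 0.61
bite 23.0 c -0.231 dchi2 0.19 past rad 0.59
bite 22.0 c -0.229 dchi2 0.04 past rad 0.58
bite 21.0 c -0.227 dchi2 0.0 past rad 0.56
bite 20.0 c -0.226 dchi2 0.06 past rad 0.54
bite 19.0 c -0.224 dchi2 0.23 past rad 0.53
bite 18.0 c -0.222 dchi2 0.31 past rad 0.51
bite 17.0 c -0.221 dchi2 0.48 past rad 0.49
bite 16.0 c -0.219 dchi2 0.79 past rad 0.47
bite 15.0 c -0.218 dchi2 1.23 past rad 0.46
bite 14.0 c -0.216 dchi2 1.81 past rad 0.44
bite 13.0 c -0.215 dchi2 2.52 past rad 0.42
bite 12.0 c -0.213 dchi2 2.79 past rad 0.4
bite 11.0 c -0.212 dchi2 3.15 past rad 0.39
bite 10.0 c -0.211 dchi2 3.65 past rad 0.37
(np.float64(0.0005826593434208964), np.float64(21.0), np.float64(-0.22741949204318113)) rms 0.008534191111500378
```

>>> {"api": "play_rows", "payload": {"steps": [{"gripper": 0, "tx": 0, "ty": 0, "tz": 0, "ax": 0.5, "ay": 0, "az": 0}, {"gripper": 0, "tx": 0, "ty": 0, "tz": 0, "ax": 0.5, "ay": 0, "az": 0}, {"gripper": 0, "tx": 0, "ty": 0, "tz": 0, "ax": 0, "ay": 0, "az": 0}]}}

```text
t: 23.25
eef_pos: [0.5924, -0.0394, 0.2527]
ee_rot: [-2.022, 1.57, 1.066]
force: [-0.1, 4.8, 1.3]
width: 0.0437
```

```bash
python3 m.py 8; python3 fit.py | tail -22; python3 -c "
from h import *
im=optics.grab_frame('side'); cv2.imwrite('pics/s10.png',cv2.resize(cv2.convertScaleAbs(im[150:240,270:380,::-1],alpha=1.5),None,fx=6,fy=6,interpolation=cv2.INTER_CUBIC))
"
```

```text
t 23.65 ang -17.08 Mz [-0.144 -0.174 -0.162 -0.093 -0.135 -0.11  -0.113 -0.117 -0.161] mean -0.1333 ax -0.142 F [0.4 5.2 1. ] fix [-1.4  0.9] w 43.2
bite 29.0 c -0.245 dchi2 3.32 past rad 0.8
bite 28.0 c -0.243 dchi2 2.66 past rad 0.79
bite 27.0 c -0.24 dchi2 2.06 past rad 0.77
bite 26.0 c -0.238 dchi2 1.52 past rad 0.75
bite 25.0 c -0.236 dchi2 1.05 past rad 0.73
bite 24.0 c -0.234 dchi2 0.63 past rad 0.72
bite 23.0 c -0.232 dchi2 0.31 past rad 0.7
bite 22.0 c -0.23 dchi2 0.1 past rad 0.68
bite 21.0 c -0.228 dchi2 0.0 past rad 0.66
bite 20.0 c -0.226 dchi2 0.01 past rad 0.65
bite 19.0 c -0.225 dchi2 0.13 past rad 0.63
bite 18.0 c -0.223 dchi2 0.14 past rad 0.61
bite 17.0 c -0.221 dchi2 0.25 past rad 0.59
bite 16.0 c -0.22 dchi2 0.51 past rad 0.58
bite 15.0 c -0.218 dchi2 0.91 past rad 0.56
bite 14.0 c -0.216 dchi2 1.45 past rad 0.54
bite 13.0 c -0.215 dchi2 2.14 past rad 0.52
bite 12.0 c -0.213 dchi2 2.4 past rad 0.51
bite 11.0 c -0.212 dchi2 2.75 past rad 0.49
bite 10.0 c -0.211 dchi2 3.26 past rad 0.47
bite 9.0 c -0.209 dchi2 3.93 past rad 0.46
(np.float64(0.0006502905871360309), np.float64(21.0), np.float64(-0.22838867872766297)) rms 0.008500265271259551
```

View pics/s10.png

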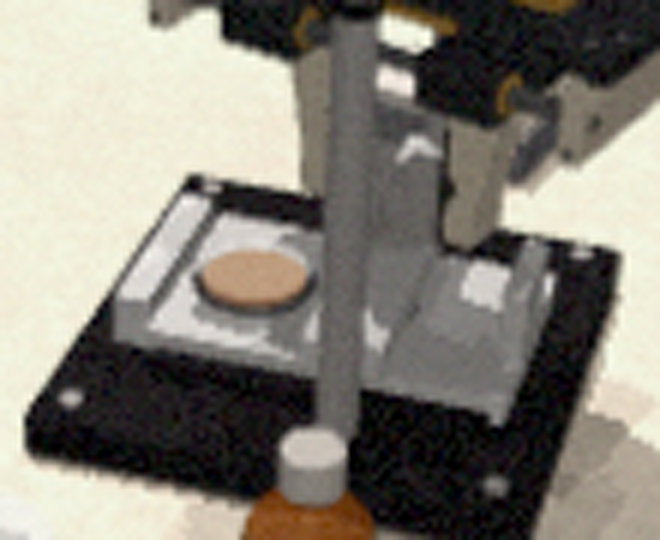

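>>> {"api": "play_rows", "payload": {"steps": [{"gripper": 0, "tx": 0, "ty": 0, "tz": 0, "ax": 0.5, "ay": 0, "az": 0}, {"gripper": 0, "tx": 0, "ty": 0, "tz": 0, "ax": 0.5, "ay": 0, "az": 0}, {"gripper": 0, "tx": 0, "ty": 0, "tz": 0, "ax": 0, "ay": 0, "az": 0}]}}

```text
t: 23.95
eef_pos: [0.5924, -0.0394, 0.2527]
ee_rot: [-1.813, 1.57, 1.169]
force: [0.9, 5.9, 0.9]
width: 0.0436
```

```bash
python3 m.py 8; python3 fit.py | tail -26
```

```text
t 24.35 ang -23.08 Mz [-0.161 -0.115 -0.112 -0.093 -0.147 -0.152 -0.163 -0.117 -0.087] mean -0.1232 ax -0.1323 F [0.5 5.5 0.8] fix [-1.4  0.9] w 43.0
-5.1 -0.161
-11.1 -0.161
-17.1 -0.143
-23.1 -0.137
bite 28.0 c -0.244 dchi2 3.37 past rad 0.89
bite 27.0 c -0.242 dchi2 2.72 past rad 0.87
bite 26.0 c -0.24 dchi2 2.13 past rad 0.86
bite 25.0 c -0.238 dchi2 1.61 past rad 0.84
bite 24.0 c -0.236 dchi2 1.08 past rad 0.82
bite 23.0 c -0.234 dchi2 0.67 past rad 0.8
bite 22.0 c -0.232 dchi2 0.36 past rad 0.79
bite 21.0 c -0.23 dchi2 0.17 past rad 0.77
bite 20.0 c -0.228 dchi2 0.08 past rad 0.75
bite 19.0 c -0.226 dchi2 0.12 past rad 0.73
bite 18.0 c -0.224 dchi2 0.0 past rad 0.72
bite 17.0 c -0.223 dchi2 0.0 past rad 0.7
bite 16.0 c -0.221 dchi2 0.15 past rad 0.68
bite 15.0 c -0.219 dchi2 0.44 past rad 0.66
bite 14.0 c -0.217 dchi2 0.89 past rad 0.65
bite 13.0 c -0.216 dchi2 1.48 past rad 0.63
bite 12.0 c -0.214 dchi2 1.63 past rad 0.61
bite 11.0 c -0.213 dchi2 1.89 past rad 0.59
bite 10.0 c -0.211 dchi2 2.31 past rad 0.58
bite 9.0 c -0.21 dchi2 2.91 past rad 0.56
bite 8.0 c -0.208 dchi2 3.67 past rad 0.54
(np.float64(0.0008524244839193734), np.float64(17.0), np.float64(-0.22263008825543906)) rms 0.00923268370474898
```

>>> {"api": "play_rows", "payload": {"steps": [{"gripper": 0, "tx": 0, "ty": 0, "tz": 0, "ax": 0.5, "ay": 0, "az": 0}, {"gripper": 0, "tx": 0, "ty": 0, "tz": 0, "ax": 0.5, "ay": 0, "az": 0}, {"gripper": 0, "tx": 0, "ty": 0, "tz": 0, "ax": 0, "ay": 0, "az": 0}]}}

```text
t: 24.6
eef_pos: [0.5924, -0.0394, 0.2527]
ee_rot: [-1.629, 1.57, 1.249]
force: [-0.5, 5.6, 1.1]
width: 0.0436
```

```bash
python3 m.py 10; python3 fit.py | tail -24
```

```text
t 25.1 ang -29.07 Mz [-0.048 -0.077 -0.111 -0.129 -0.094 -0.13  -0.133 -0.07  -0.117 -0.083
 -0.11 ] mean -0.1056 ax -0.1152 F [0.2 5.7 1. ] fix [-1.5  1. ] w 43.7
-17.1 -0.143
-23.1 -0.137
-29.1 -0.11
bite 28.0 c -0.245 dchi2 3.5 past rad 1.0
bite 27.0 c -0.243 dchi2 2.84 past rad 0.98
bite 26.0 c -0.24 dchi2 2.24 past rad 0.96
bite 25.0 c -0.238 dchi2 1.7 past rad 0.94
bite 24.0 c -0.236 dchi2 1.16 past rad 0.93
bite 23.0 c -0.234 dchi2 0.72 past rad 0.91
bite 22.0 c -0.232 dchi2 0.4 past rad 0.89
bite 21.0 c -0.23 dchi2 0.19 past rad 0.87
bite 20.0 c -0.228 dchi2 0.1 past rad 0.86
bite 19.0 c -0.226 dchi2 0.13 past rad 0.84
bite 18.0 c -0.224 dchi2 0.0 past rad 0.82
bite 17.0 c -0.223 dchi2 0.0 past rad 0.8
bite 16.0 c -0.221 dchi2 0.15 past rad 0.79
bite 15.0 c -0.219 dchi2 0.46 past rad 0.77
bite 14.0 c -0.217 dchi2 0.91 past rad 0.75
bite 13.0 c -0.216 dchi2 1.53 past rad 0.73
bite 12.0 c -0.214 dchi2 1.72 past rad 0.72
bite 11.0 c -0.212 dchi2 2.02 past rad 0.7
bite 10.0 c -0.211 dchi2 2.5 past rad 0.68
bite 9.0 c -0.209 dchi2 3.16 past rad 0.66
(np.float64(0.0008524359155184055), np.float64(17.0), np.float64(-0.22261989396156628)) rms 0.008803077537886218
```

>>> {"api": "play_rows", "payload": {"steps": [{"gripper": 1, "tx": 0, "ty": 0, "tz": 0, "ax": 0, "ay": 0, "az": 0}, {"gripper": 1, "tx": 0, "ty": 0, "tz": 0, "ax": 0, "ay": 0, "az": 0}, {"gripper": 1, "tx": 0, "ty": 0, "tz": 0, "ax": 0, "ay": 0, "az": 0}, {"gripper": 1, "tx": 0, "ty": 0, "tz": 0, "ax": 0, "ay": 0, "az": 0}, {"gripper": 1, "tx": 0, "ty": 0, "tz": 0, "ax": 0, "ay": 0, "az": 0}, {"gripper": 1, "tx": 0, "ty": 0, "tz": 0, "ax": 0, "ay": 0, "az": 0}, {"gripper": 1, "tx": 0, "ty": 0, "tz": 0, "ax": 0, "ay": 0, "az": 0}, {"gripper": 1, "tx": -0.4, "ty": 0, "tz": 0, "ax": 0, "ay": 0, "az": 0}, {"gripper": 1, "tx": -0.8, "ty": 0, "tz": 0, "ax": 0, "ay": 0, "az": 0}, {"gripper": 1, "tx": -1, "ty": 0, "tz": 0, "ax": 0, "ay": 0, "az": 0}, {"gripper": 1, "tx": -1, "ty": 0, "tz": 0, "ax": 0, "ay": 0, "az": 0}, {"gripper": 1, "tx": -1, "ty": 0, "tz": 0, "ax": 0, "ay": 0, "az": 0}, {"gripper": 1, "tx": -1, "ty": 0, "tz": 0, "ax": 0, "ay": 0, "az": 0}, {"gripper": 1, "tx": 0, "ty": 0, "tz": 0, "ax": 0, "ay": 0, "az": 0}, {"gripper": 1, "tx": 0, "ty": 0, "tz": 0, "ax": 0, "ay": 0, "az": 0}]}}

```text
t: 26.35
eef_pos: [0.5925, -0.0397, 0.3852]
ee_rot: [-2.672, 1.567, 0.209]
force: [-0.4, 0.5, -0.1]
width: 0.0874
```

```bash
python3 -c "
from h import *
s=st()
im=optics.grab_frame('wrist'); cv2.imwrite('pics/w11.png',im[:,:,::-1])
for d in finder.pinpoint('insert','wrist')[:2]: print(d['confidence'],d['location'],back('wrist',*d['location'],.02,s))
im=optics.grab_frame('side'); cv2.imwrite('pics/s11.png',cv2.resize(cv2.convertScaleAbs(im[130:270,250:400,::-1],alpha=1.5),None,fx=4,fy=4,interpolation=cv2.INTER_CUBIC))
"
```

```text
t 26.35 fix mm [-1.4  0.6] z 0.3852 F fix -0.25 0.6 -0.08 M [ 0.086 -0.043 -0.005] finger ang-yaw deg 150.96 q6 -0.52 w 87.4
0.91 [177.6, 313.3] [ 0.59745815 -0.03964812  0.02      ]
```

View pics/w11.png

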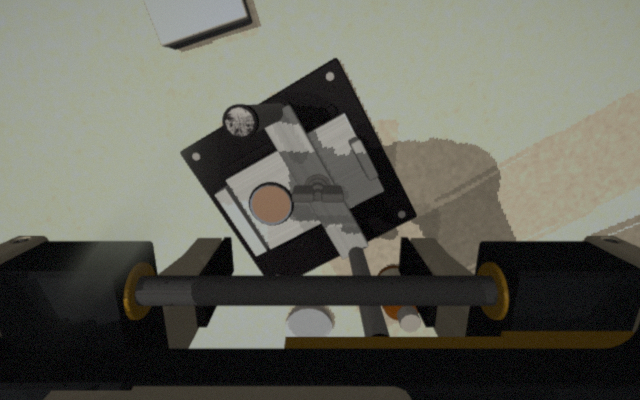

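View pics/s11.png

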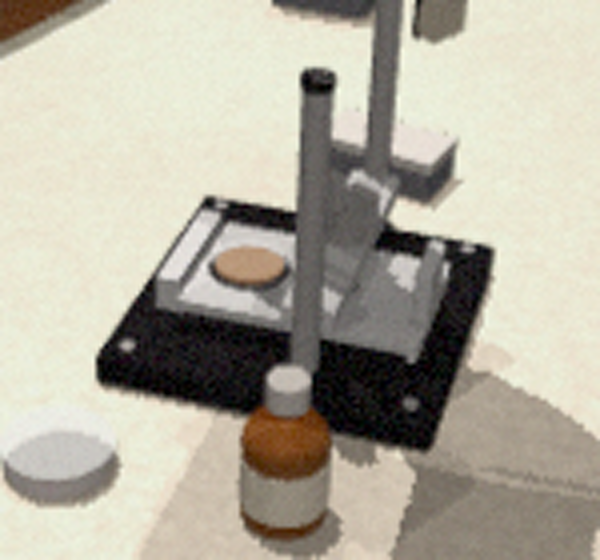

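```bash
python3 -c "
from station import job_done
print(job_done())"
```

```text
the job is handed in; nothing more can be done
None
```

The insert is pushed home against the end stop, and the wing nut is tightened to an estimated 0.80 rad past the bite. The gripper is open and clear of the fixture, and I handed the job in at about 26.5 s.

- **Insert:** I pushed it by the tab until it stopped moving. The force rose to about 10 N along the fixture, with a further 9 N upward. In the last side picture it still sits against the stop.
- **Wing nut:** I turned it clockwise by 114° in all. The first arc was 42°, gripping the flat faces. The second was 72°, gripping the tips, and the finger line stayed within 47° of the fixture's x axis.
- **Bite:** The torque was flat through the first arc. It then rose at about 0.14 N m per rad, as the task describes. A fit puts the bite about 1.2 rad into the turning. The final angle past the bite is 0.80 rad, give or take 0.1 to 0.15, which is about 48 N of hold.
- **Release:** After letting go, the measured force was close to zero. The last wrist picture shows the wings still in line with the fingers, so I saw no spring-back.

**Not confirmed:** The foot itself is hidden in every view, so the bite and the hold force rest only on that noisy torque fit. The finder's last insert estimate was about 3.5 mm further toward the stop than my nut-axis estimate. The stop rules out that much travel, so I put it down to measurement error and relied on the push force and the pictures.

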